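# Clear a soldering bench

## Robot

A 6-joint arm with a two-finger parallel gripper is mounted at the origin on the work surface. World frame = base frame: x ahead of the robot, y to its left, z up, the work surface at z = 0. Lengths are in m, angles in rad, forces in N, time in s.
With the tool pointing down it reaches from about 0.35 to 0.85 m from the base axis. Payload 8.1 kg.
Tool frame: the origin (TCP) lies at the very end of the fingers, on their centre line; the grasp point (between the pads) lies 19 mm behind it; z points along the fingers, y is the direction in which the jaws open and shut (so a half turn about z gives the same grasp; the last joint's range is limited). The gripper opens to 93 mm and grips with 3 to 60 N. Pads are 15 mm wide; open, the fingers measure 128 mm over their backs; the gripper's body (75 mm by 188 mm) begins 65 mm behind the grasp point.
Start: joints at [-1.314, 0.13, 1.488, -0, 1.523, -0.085], TCP at [0.201, -0.565, 0.219] pointing down, gripper open.
Joint ranges: [-2.96, 2.96], [-0.89, 2.26], [0.02, 2.5], [-1.34, 4.48], [0, 2.73], [-2.66, 2.66]. Speed limits (rad/s): [2.39, 2.39, 2.79, 3.14, 3.14, 3.14].

## Interface

Orientations are given as a rotation vector (axis times angle).
In Python, from plant import robot gives the robot as it stands.
- The arm moves only by the tool jog_arm, never from a script. Its argument "commands" is a list of rows, each a list of 3 entries, a list of its own where there are three numbers: the shift along the world's x, y, z scaled (see below), then the turn, a rotation vector about the world's x, y, z scaled (see below), then the closure, from -1 (fully open) to 1 (shut), so that 0 is half open. In form: [[[tx, ty, tz], [ax, ay, az], hand], ...]. A call has 1 to 10 rows; each row is the pose to reach, as a shift and turn from the pose measured when the call began, turning the shorter way round; what a row does not reach only later rows make up. The controller multiplies each number of a shift by 0.6 m and each number of a turn by 2 pi rad. A row lasts 1/8 s, in which the tool goes at most 62.5 mm and 10.7 degrees, less where a joint would pass 70% of its speed; a pose out of reach is approached as far as the arm can. A call with a number of a shift or a turn outside -1 to 1 is refused whole. A call with a gripper value outside its range is refused whole. The fingers move at their own pace and stop on an object; "newtons" is the grip in N (left out, the last holds). Time passes only in rows, so rows that repeat a pose let the fingers close. It gives the time, the measured TCP pose, the force and the opening at its end, in the units of the state.
- robot.read_state(): the state, without advancing time (a new reading comes with each control period).
- robot.read_camera(name): name is "scene" or "side" or "wrist"; returns a dict with "pixels" (480x640x3 uint8, red, green, blue), "fovy" (degrees; the focal length in pixels is half the picture's height over the tangent of half this angle, whatever the lens; pixels are square), "cx", "cy" (the principal point, pixels), "rvec" (rotation vector, rad) and "tvec" (3), from world to camera coordinates, as OpenCV has them; the wrist camera has in their place "tool_from_camera" (4x4, takes a point from camera to tool coordinates, whose origin is the TCP and whose axes are the flange's). Camera axes: x right, y down, z forward; pixel columns grow to the right and rows downward; lengths in m; the calibration is good to about 2 mm. A picture is of the moment at which its call begins: read the wrist's pose just before it. There is no depth.
- robot.close_job(): hands the job in, once; it reports no verdict.
Trained networks look in the newest picture that a camera, given by its name, has taken for a name from the list of things; names that differ only in an ending like _2 or _b are one class to them, and where a whole thing is asked for, a point or a joint stands for the part that bears it (a point fixed in the world has none). Each returns a list of dicts, best first, with "p" (0 to 1); they miss things now and then, are a little off and sometimes report something else, mostly with a low value. They report only what shows in the picture. A call takes as long as a camera call.
- robot.trace(camera, name): "pixels" (480x640 bool, what is visible of it) and "uv" ([column, row] in pixels, amid what is visible of it).
The state is a dict: "t": time; "q": joint angles; "dq": joint speeds; "joint_torque": joint torques, N m; "tool_pos": TCP position; "orientation": TCP orientation; "force": force on the tool from outside, world axes, zero at the start; "wrist_torque": the same for the moment, N m; "opening": finger opening in m.
Only numpy, scipy, OpenCV 4.12 (cv2) and the standard library are available. Lean on these libraries where they do the work, as an engineer would, in place of code of your own. Each camera call takes 0.05 s, during which the arm holds its last target.

## Task

Clear the soldering bench: put every brass ring in the white pickling basket and every brass bar in the plywood tray, and once all the rings are in the basket hang it, with them inside, by its handle bar on the double hook, the bar resting across both arms. Stand each grey soldering block on its long edge in a slot of its own in the wooden rack, pushed fully down. Leave the two jars, the charcoal and the burnisher where they are.

Things in the scene. Friction and masses are not known exactly. Their poses are not given: they have to be found in the camera images.
- rack: Fixed wooden rack, 110 mm (x) x 180 mm (y), top 30 mm above the bench, with three straight slots open at the top that run along its x axis, side by side 60 mm apart along its y axis. Each slot is 86 mm long, 21 mm wide and 22 mm deep. Origin: centre of the underside.
- slot0 (a point): Centre of the floor of rack slot 0 (at the rack's -y side), 8 mm above the bench, 22 mm below the rack's top; axes as the rack's, the slot runs along x.
- slot1 (a point): Centre of the floor of rack slot 1 (the middle one), 8 mm above the bench, 22 mm below the rack's top; axes as the rack's, the slot runs along x.
- slot2 (a point): Centre of the floor of rack slot 2 (at the rack's +y side), 8 mm above the bench, 22 mm below the rack's top; axes as the rack's, the slot runs along x.
- hook: Fixed double hook: brass post (14 mm thick, at x = 68 mm) on a steel foot (80 x 100 x 12 mm, x = 45 to 125 mm), a 60 mm crossbar on top, and from its ends (y = +-30 mm) two level round arms, 8 mm thick, along -x to x = -24 mm, upper side 190 mm above the bench; their ends bend up, to x = -36 mm and 208 mm high. Origin: on the bench under the hook seat.
- hook_seat (a point): The seat of the double hook: where the middle of the basket's handle bar lies when the bar hangs right, across both arms: midway between the arms, 193 mm above the bench (3 mm above their upper sides), 68 mm from the post's axis. Axes as the stand's: the arms run side by side and point along -x.
- basket: Loose white plastic basket, 150 g, open box 110 mm (x) x 96 mm (y) x 45 mm high, walls and floor 3 mm, standing on the bench. Stiff fixed handle over its middle: two 6 mm uprights at y = +-46.5 mm joined by a straight round 6 mm bar along y, its axis 105 mm above the underside. Origin: centre of the underside, z up.
- basket_bar (a point): Middle of the axis of the basket's handle bar, 105 mm above the basket's underside; the bar runs along y, 93 mm long.
- tray: Fixed open-topped plywood tray, 120 mm (x) x 100 mm (y) x 30 mm high, 4 mm walls and floor, no handle. Origin: centre of the underside. It and the basket may have changed places.
- block_a: Loose grey ceramic soldering block, 80 mm (x) x 18 mm (y, its thickness) x 60 mm high (z), about 110 g, standing on its long edge on the bench. Origin: centre of the underside. May be absent.
- block_b: Loose grey ceramic soldering block, 80 mm (x) x 18 mm (y, its thickness) x 60 mm high (z), about 110 g, standing on its long edge on the bench. Origin: centre of the underside. May be absent.
- block_c: Loose grey ceramic soldering block, 80 mm (x) x 18 mm (y, its thickness) x 60 mm high (z), about 110 g, standing on its long edge on the bench. Origin: centre of the underside. May be absent.
- ring_a: Loose brass ring casting, lying flat: 26 mm outer and 19 mm inner diameter, 10 mm high, about 20 g. Origin: centre of the underside, z along the ring's axis. May be absent.
- ring_b: Loose brass ring casting, lying flat: 26 mm outer and 19 mm inner diameter, 10 mm high, about 20 g. Origin: centre of the underside, z along the ring's axis. May be absent.
- ring_c: Loose brass ring casting, lying flat: 26 mm outer and 19 mm inner diameter, 10 mm high, about 20 g. Origin: centre of the underside, z along the ring's axis. May be absent.
- bar_a: Loose brass bar, 44 mm (x) x 12 mm (y) x 10 mm high, about 45 g, lying flat. Origin: centre of the underside. May be absent.
- bar_b: Loose brass bar, 44 mm (x) x 12 mm (y) x 10 mm high, about 45 g, lying flat. Origin: centre of the underside. May be absent.
- jar: Bystander: glass jar with brass lid, 60 mm diameter, 70 mm high, beyond the work.
- jar2: Bystander: amber glass jar with brass lid, 70 mm diameter, 85 mm high, standing on the robot's right.
- charcoal: Bystander: black charcoal block 70 x 50 x 35 mm, lying close to the robot.
- burnisher: Bystander: burnisher like a screwdriver, about 200 mm long, red handle, lying close to the robot.

How it is judged:
On the way, in this order (a step that is already met when the one before it is completed fails the run):
1. all the rings are in the basket while it still stands on the bench (x of ring_a in the frame of basket between -0.054 and 0.054 m and y of ring_a in the frame of basket between -0.047 and 0.047 m and z of ring_a in the frame of basket between -0.004 and 0.045 m and x of ring_b in the frame of basket between -0.054 and 0.054 m and y of ring_b in the frame of basket between -0.047 and 0.047 m and z of ring_b in the frame of basket between -0.004 and 0.045 m and x of ring_c in the frame of basket between -0.054 and 0.054 m and y of ring_c in the frame of basket between -0.047 and 0.047 m and z of ring_c in the frame of basket between -0.004 and 0.045 m and height (world z) of basket below 0.02 m), for 0.2 s.
2. the basket hangs by its handle bar across both arms of the hook, let go (x of basket_bar in the frame of hook_seat between -0.032 and 0.03 m and y of basket_bar in the frame of hook_seat between -0.015 and 0.015 m and z of basket_bar in the frame of hook_seat between -0.01 and 0.01 m and angle between basket's own z axis and vertical below 0.3 rad and contact force between basket and the fingers below 0.1 N), for 0.2 s.
At the end, for the whole second after the job is handed in: Rings inside the basket, bars inside the tray; basket hangs within 17 degrees of level, its bar on the hook's arm, bar middle within 25 mm of it sideways; each block in its own slot: within 7 mm of its centre, 4 mm of its floor, upright and aligned within 8.5 degrees; all at rest, released (all of step 2 and x of ring_a in the frame of basket between -0.054 and 0.054 m and y of ring_a in the frame of basket between -0.047 and 0.047 m and z of ring_a in the frame of basket between -0.004 and 0.045 m and x of ring_b in the frame of basket between -0.054 and 0.054 m and y of ring_b in the frame of basket between -0.047 and 0.047 m and z of ring_b in the frame of basket between -0.004 and 0.045 m and x of ring_c in the frame of basket between -0.054 and 0.054 m and y of ring_c in the frame of basket between -0.047 and 0.047 m and z of ring_c in the frame of basket between -0.004 and 0.045 m and x of bar_a in the frame of tray between -0.058 and 0.058 m and y of bar_a in the frame of tray between -0.048 and 0.048 m and z of bar_a in the frame of tray between -0.004 and 0.03 m and x of bar_b in the frame of tray between -0.058 and 0.058 m and y of bar_b in the frame of tray between -0.048 and 0.048 m and z of bar_b in the frame of tray between -0.004 and 0.03 m and ((horizontal distance between block_a and slot0 below 0.007 m and z of block_a in the frame of slot0 below 0.004 m) or (horizontal distance between block_a and slot1 below 0.007 m and z of block_a in the frame of slot1 below 0.004 m) or (horizontal distance between block_a and slot2 below 0.007 m and z of block_a in the frame of slot2 below 0.004 m)) and angle between each of block_a, block_b, block_c's own z axis and vertical below 0.15 rad and angle between the x axis of each of block_a, block_b, block_c and the x axis of rack, either way round below 0.15 rad and ((horizontal distance between block_b and slot0 below 0.007 m and z of block_b in the frame of slot0 below 0.004 m) or (horizontal distance between block_b and slot1 below 0.007 m and z of block_b in the frame of slot1 below 0.004 m) or (horizontal distance between block_b and slot2 below 0.007 m and z of block_b in the frame of slot2 below 0.004 m)) and ((horizontal distance between block_c and slot0 below 0.007 m and z of block_c in the frame of slot0 below 0.004 m) or (horizontal distance between block_c and slot1 below 0.007 m and z of block_c in the frame of slot1 below 0.004 m) or (horizontal distance between block_c and slot2 below 0.007 m and z of block_c in the frame of slot2 below 0.004 m)) and linear speed of each of ring_a, ring_b, ring_c, bar_a, bar_b, block_a, block_b, block_c, basket below 0.05 m/s); the robot touches nothing.
It fails at once if a jar, the charcoal or the burnisher was pushed more than 30 mm away (distance of any of jar, jar2, charcoal, burnisher from where it was at the start of the episode above 0.03 m).
Of block_a, block_b, block_c only 2 to 3 are there at a start; the rules pass over those that are not, and their reading is None.
Of ring_a, ring_b, ring_c only 2 to 3 are there at a start; the rules pass over those that are not, and their reading is None.
Of bar_a, bar_b only 1 to 2 are there at a start; the rules pass over those that are not, and their reading is None.
At some moment in a run one of ring_a, ring_b, ring_c, bar_a, bar_b may be knocked a few centimetres aside while the robot is not near it.
It also fails if it takes over 210 s, if anything falls off the work surface, if the arm or the gripper's body presses on something with over 40 N, if the wrist force passes 120 N, or if a joint passes its speed limit or range.

## Working session

There is one attempt and no reset: what is moved stays moved. The work goes in short steps, Python scripts to look and compute and a tool call to move; the robot and the scene stay as the last step left them, time stands still between calls to the robot, and variables do not carry over. Pictures are saved under pics/ and viewed, and the job is handed in when it is done.

Besides the shell and the picture viewer there is one more tool, called after "Call:" as a command line: name --argument value ..., lists and objects as JSON in quotes. jog_arm: Moves the arm, as the interface text tells. Shifts and turns lie within -1 to 1; 1 stands for 0.6 m of shift or 2 pi rad of turn. Its arguments: {"type":"object","properties":{"commands":{"type":"array"},"newtons":{"type":"number"}},"required":["commands"]}

```bash
ls; mkdir -p pics; python3 - <<'E'
from plant import robot
import cv2
for n in ("scene","side","wrist"):
    s=robot.read_state()
    c=robot.read_camera(n)
    cv2.imwrite(f"pics/{n}0.png",c["pixels"][:,:,::-1])
    print(n,{k:v for k,v in c.items() if k!="pixels"})
print(s)
E
```

```text
pics
scene {'fovy': 52.51507828508064, 'cx': 325.2787079164339, 'cy': 236.3615995316085, 'rvec': array([ 1.81950364,  1.37651376, -0.68677194]), 'tvec': array([-0.17440309, -0.17959488,  1.54254089])}
side {'fovy': 52.97045061301004, 'cx': 318.51427249792346, 'cy': 238.03882791954553, 'rvec': array([ 0.60195928, -2.58342101,  1.24038692]), 'tvec': array([0.49758666, 0.24278854, 0.85307856])}
wrist {'fovy': 71.37519889789381, 'cx': 319.8535155484569, 'cy': 236.508428696982, 'tool_from_camera': array([[-5.04782278e-04, -9.57372353e-01, -2.88856234e-01,
         8.10762322e-02],
       [ 9.99999867e-01, -5.13420195e-04, -4.58633403e-05,
         3.98145831e-04],
       [-1.04396330e-04, -2.88856218e-01,  9.57372485e-01,
        -1.64754138e-01],
       [ 0.00000000e+00,  0.00000000e+00,  0.00000000e+00,
         1.00000000e+00]])}
{'t': 0.1, 'q': array([-1.31438468e+00,  1.31100790e-01,  1.48915665e+00,  4.93815740e-05,
        1.52303459e+00, -8.53931316e-02]), 'dq': array([-4.20938922e-04, -2.34433457e-03, -1.52735455e-03,  6.86996015e-06,
        2.55191548e-04, -1.46243133e-04]), 'joint_torque': array([ 1.75553363e-03, -5.61343288e+01, -4.93094730e+01,  7.71159679e-02,
        2.92141229e-02, -3.73819410e-05]), 'tool_pos': array([ 0.20102274, -0.56476985,  0.21769086]), 'orientation': array([-3.09415296e+00, -5.34003497e-01,  1.50703165e-04]), 'force': array([-0.19115423, -0.12794144, -0.62535641]), 'wrist_torque': array([0.01281974, 0.05227587, 0.01967982]), 'opening': 0.092801629336932}
```

View pics/scene0.png

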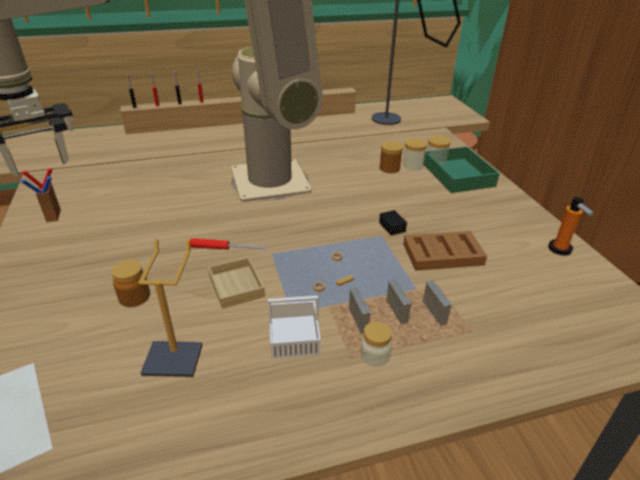

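View pics/side0.png

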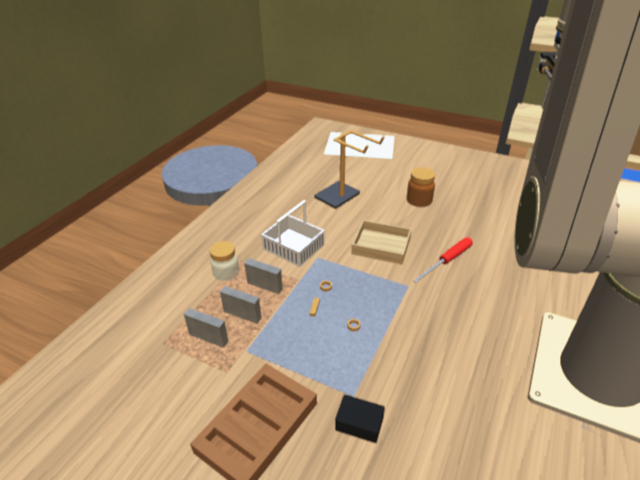

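View pics/wrist0.png

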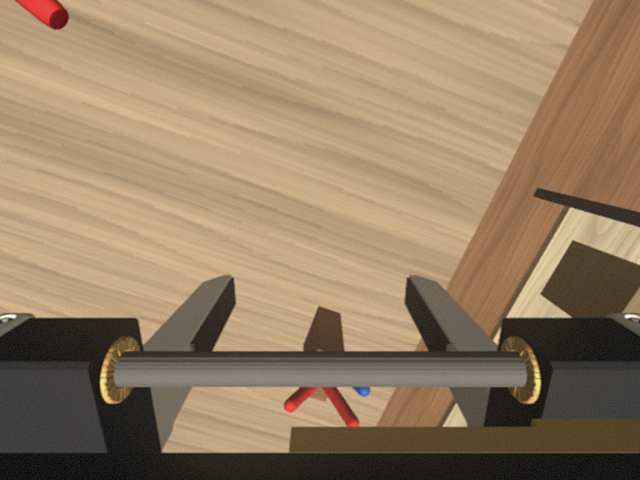

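```bash
cat > h.py <<'E'
import numpy as np, cv2
from scipy.spatial.transform import Rotation as R
from scipy.optimize import minimize
from plant import robot
def box(x0,x1,y0,y1,z0,z1): return np.array([[x,y,z] for x in(x0,x1) for y in(y0,y1) for z in(z0,z1)],float)
def cyl(r,h,n=32,z0=0):
    a=np.arange(n)*2*np.pi/n; return np.array([[r*np.cos(t),r*np.sin(t),z] for t in a for z in(z0,z0+h)])
def xcyl(p,q,r):
    p=np.array(p,float);q=np.array(q,float); return np.vstack([box(-r,r,-r,r,-r,r)*.8+p, box(-r,r,-r,r,-r,r)*.8+q])
M={
'rack':[box(-.055,.055,-.09,.09,0,.03)],
'tray':[box(-.06,.06,-.05,.05,0,.03)],
'basket':[box(-.055,.055,-.048,.048,0,.045),xcyl([0,-.0465,.04],[0,-.0465,.105],.003),xcyl([0,.0465,.04],[0,.0465,.105],.003),xcyl([0,-.0465,.105],[0,.0465,.105],.003)],
'block_a':[box(-.04,.04,-.009,.009,0,.06)],
'bar_a':[box(-.022,.022,-.006,.006,0,.01)],
'ring_a':[cyl(.013,.01)],
'hook':[box(.045,.125,-.05,.05,0,.012),box(.061,.075,-.007,.007,0,.19),xcyl([.068,-.03,.186],[.068,.03,.186],.004)]+
 [xcyl([.068,s*.03,.186],[-.024,s*.03,.186],.004) for s in(-1,1)]+[xcyl([-.024,s*.03,.186],[-.036,s*.03,.206],.004) for s in(-1,1)],
}
def cam(name):
    s=robot.read_state(); c=robot.read_camera(name)
    f=240/np.tan(np.radians(c['fovy'])/2)
    K=np.array([[f,0,c['cx']],[0,f,c['cy']],[0,0,1]])
    if name=='wrist':
        T=np.eye(4);T[:3,:3]=R.from_rotvec(s['orientation']).as_matrix();T[:3,3]=s['tool_pos']
        W=np.linalg.inv(T@c['tool_from_camera']); Rm,t=W[:3,:3],W[:3,3]
    else: Rm=R.from_rotvec(c['rvec']).as_matrix();t=np.array(c['tvec'])
    return dict(K=K,R=Rm,t=t,img=c['pixels'],name=name,P=K@np.c_[Rm,t])
def proj(C,X):
    p=(np.asarray(X)@C['R'].T+C['t'])@C['K'].T; return p[:,:2]/p[:,2:]
def ray(C,uv,z):
    d=C['R'].T@np.linalg.inv(C['K'])@np.array([uv[0],uv[1],1.]); o=-C['R'].T@C['t']; return o+d*(z-o[2])/d[2]
def place(X,x,y,yaw,z=0):
    c,s=np.cos(yaw),np.sin(yaw); return X@np.array([[c,s,0],[-s,c,0],[0,0,1]])+[x,y,z]
def sil(C,model,x,y,yaw,z=0,S=4):
    m=np.zeros((480,640),np.uint8)
    for part in model:
        h=cv2.convexHull(proj(C,place(part,x,y,yaw,z)).astype(np.float32))
        cv2.fillConvexPoly(m,np.round(h*16).astype(np.int32),255,cv2.LINE_AA,4)
    return m/255.
def fit(views,model,x,y,z=0,yaws=None,r=None):
    # views: list of (C,mask)
    def cost(p):
        c=0
        for C,m in views:
            s=sil(C,model,p[0],p[1],p[2],z); c+=1-np.minimum(s,m).sum()/np.maximum(s,m).sum()
        return c
    best=None
    for w in (yaws if yaws is not None else np.arange(0,np.pi,np.pi/6)):
        r=minimize(cost,[x,y,w],method='Nelder-Mead',options=dict(initial_simplex=[[x,y,w],[x+.012,y,w],[x,y+.012,w],[x,y,w+.25]],xatol=2e-4,fatol=1e-4,maxiter=200))
        if best is None or r.fun<best.fun: best=r
    return best.x,best.fun/len(views)
E
python3 - <<'E'
from h import *
import pickle
D={}
for n in("scene","side"):
    C=cam(n); D[n]=C
    for k in("ring_a","bar_a","block_a","basket","tray","rack","hook"):
        L=robot.trace(n,k); D[n,k]=L
        print(n,k,[(round(float(d['p']),2),[int(v) for v in d['uv']],int(d['pixels'].sum()),np.round(ray(C,d['uv'],.01)[:2],3)) for d in L[:6]])
pickle.dump(D,open('d0.pkl','wb'))
E
```

```text
scene ring_a [(0.44, [335, 256], 61, array([0.443, 0.08 ])), (0.42, [442, 255], 2736, array([0.509, 0.338]))]
scene bar_a [(0.58, [343, 278], 66, array([0.529, 0.071])), (0.39, [168, 348], 2823, array([ 0.639, -0.328]))]
scene block_a [(0.72, [436, 303], 811, array([0.664, 0.245])), (0.67, [359, 307], 624, array([0.628, 0.075])), (0.64, [396, 299], 726, array([0.629, 0.164]))]
scene basket [(0.72, [292, 326], 2926, array([ 0.646, -0.078]))]
scene tray [(0.6, [237, 280], 2106, array([ 0.471, -0.169]))]
scene rack [(0.27, [127, 285], 1350, array([ 0.421, -0.412]))]
scene hook [(0.7, [170, 351], 2985, array([ 0.648, -0.325]))]
side ring_a [(0.57, [351, 325], 128, array([0.438, 0.096])), (0.24, [382, 242], 2023, array([ 0.475, -0.173]))]
side bar_a []
side block_a [(0.82, [202, 327], 1124, array([0.696, 0.227])), (0.72, [264, 278], 956, array([0.662, 0.054])), (0.62, [240, 302], 1062, array([0.668, 0.137]))]
side basket [(0.8, [291, 240], 2308, array([ 0.671, -0.087]))]
side tray [(0.67, [381, 242], 1825, array([ 0.478, -0.172])), (0.6, [338, 185], 1307, array([ 0.674, -0.357]))]
side rack [(0.68, [253, 426], 8113, array([0.493, 0.358]))]
side hook [(0.66, [255, 426], 8240, array([0.491, 0.357])), (0.65, [341, 186], 1214, array([ 0.664, -0.355])), (0.18, [265, 275], 966, array([0.664, 0.046]))]
```

```bash
python3 - <<'E'
from h import *
import pickle
D=pickle.load(open('d0.pkl','rb'))
A,B=D['scene'],D['side']
g=lambda n,k,i:(D[n],D[n,k][i]['pixels'].astype(float))
res={}
def go(name,key,views,x,y,**kw):
    for tag,v in [('both',views)]+([(v[0]['name'],[v]) for v in views] if len(views)>1 else []):
        p,c=fit(v,M[key],x,y,**kw); print(name,tag,np.round(p,4),round(c,3))
        if tag=='both': res[name]=p
go('rack','rack',[g('scene','ring_a',1),g('side','rack',0)],.5,.35)
go('tray','tray',[g('scene','tray',0),g('side','tray',0)],.475,-.17)
go('basket','basket',[g('scene','basket',0),g('side','basket',0)],.655,-.08)
go('hook','hook',[g('scene','hook',0),g('side','hook',1)],.6,-.34,yaws=np.arange(0,6.28,np.pi/4))
go('bl1','block_a',[g('scene','block_a',0),g('side','block_a',0)],.67,.23)
go('bl2','block_a',[g('scene','block_a',2),g('side','block_a',2)],.64,.14)
go('bl3','block_a',[g('scene','block_a',1),g('side','block_a',1)],.64,.06)
go('ring1','ring_a',[g('scene','ring_a',0),g('side','ring_a',0)],.44,.09,yaws=[0])
go('bar','bar_a',[g('scene','bar_a',0)],.529,.071)
pickle.dump(res,open('res.pkl','wb'))
for n in('scene','side'):
    C=D[n]; im=C['img'][:,:,::-1].copy()
    for k,p in res.items():
        mk='block_a' if k[:2]=='bl' else 'ring_a' if k[:4]=='ring' else 'bar_a' if k=='bar' else k
        s=(sil(C,M[mk],*p)>.5).astype(np.uint8); cs,_=cv2.findContours(s,0,1); cv2.drawContours(im,cs,-1,(0,0,255),1)
    cv2.imwrite(f'pics/{n}1.png',im)
E
```

```text
rack both [0.4924 0.3508 3.0043] 0.048
rack scene [0.4943 0.3491 2.9932] 0.044
rack side [0.4911 0.3527 3.0065] 0.038
tray both [ 0.4779 -0.1734  0.139 ] 0.078
tray scene [ 0.4779 -0.1732  3.2805] 0.039
tray side [ 0.4765 -0.1705  0.1852] 0.111
basket both [ 0.6634 -0.0787  2.9721] 0.079
basket scene [ 0.6643 -0.0803 -0.1637] 0.069
basket side [ 0.6623 -0.0763  2.9912] 0.065
hook both [ 0.581  -0.2971  5.9909] 0.232
hook scene [ 0.5808 -0.2976  5.9946] 0.17
hook side [ 0.5817 -0.2918  5.9284] 0.287
bl1 both [6.774e-01 2.347e-01 2.000e-04] 0.099
bl1 scene [ 0.6791  0.2329 -0.0033] 0.089
bl1 side [0.6767 0.2365 3.1235] 0.071
bl2 both [ 0.6517  0.1557 -0.0148] 0.105
bl2 scene [ 0.6516  0.1542 -0.016 ] 0.105
bl2 side [ 0.6507  0.158  -0.0193] 0.072
bl3 both [ 0.6541  0.0648 -0.0422] 0.141
bl3 scene [ 0.6518  0.0643 -0.0506] 0.171
bl3 side [0.654  0.0671 3.0642] 0.078
ring1 both [0.435  0.0881 0.0694] 0.356
ring1 scene [0.44   0.0876 0.2894] 0.423
ring1 side [0.436  0.0886 0.0569] 0.284
bar both [0.5288 0.076  2.1433] 0.535
```

```bash
python3 - <<'E'
import cv2
a=cv2.imread('pics/scene1.png')[170:400,100:500];b=cv2.imread('pics/side1.png')[120:480,150:450]
cv2.imwrite('pics/sc1.png',cv2.resize(a,(800,460)));cv2.imwrite('pics/si1.png',cv2.resize(b,(500,600)))
E
```

```text
(no output)
```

View pics/sc1.png

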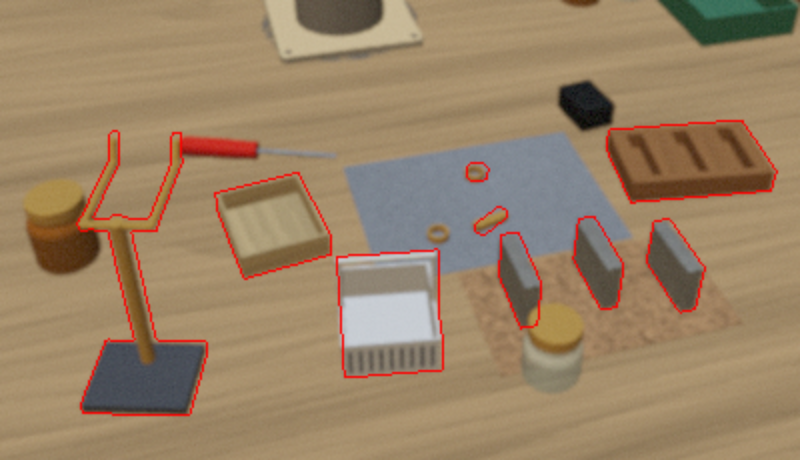

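View pics/si1.png

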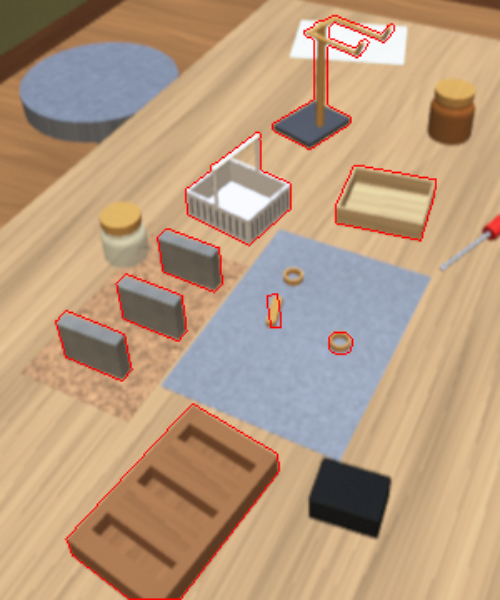

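```bash
cat >> h.py <<'E'
def plan(*tg):
    """tg: (x,y,z,yaw of jaw dir [rad, mod pi] or None)"""
    s=robot.read_state(); R0=R.from_rotvec(s['orientation']); y0=R0.as_matrix()[:,1]; cur=np.arctan2(y0[1],y0[0])
    print('t',round(s['t'],2),'pos',np.round(s['tool_pos'],4),'yaw',round(cur,3),'q6',round(s['q'][5],2),'F',np.round(s['force'],1),'open',round(s['opening'],4))
    for x,y,z,w in tg:
        sh=(np.array([x,y,z])-s['tool_pos'])/.6
        out=[]
        base=cur if w is None else w
        for k in range(-3,4):
            ww=base+k*np.pi
            if w is None and k: continue
            d=(ww-cur+np.pi)%(2*np.pi)-np.pi
            q6=np.arctan2(y,x)-(ww); q6=s['q'][5]+ (np.arctan2(y,x)-s['q'][0]) - d
            if abs(q6)<2.6 and abs(d)<3.1:
                Rt=np.array([[np.cos(ww-0+np.pi/2),np.cos(ww),0],[np.sin(ww+np.pi/2),np.sin(ww),0],[0,0,-1]])
                rv=(R.from_matrix(Rt)*R0.inv()).as_rotvec()/(2*np.pi)
                o=(round(d,3),round(q6,2),np.round(rv,4).tolist())
                if not any(abs(o[0]-e[0])<.01 for e in out): out.append(o)
        out.sort(key=lambda o:abs(o[0]))
        print('->',np.round([x,y,z],3),'[',np.round(sh,4).tolist(),', ...] rows>=',int(np.ceil(np.linalg.norm(sh)*.6/.0625)),' turns:',out)
E
python3 - <<'E'
from h import *
plan((.36,.05,.25,-np.pi/2))
E
```

```text
t 0.95 pos [ 0.2011 -0.5653  0.2186] yaw -1.229 q6 -0.09 F [ 0.1 -0.3  0.5] open 0.0927
-> [0.36 0.05 0.25] [ [0.2648, 1.0255, 0.0523] , ...] rows>= 11  turns: [(np.float64(-0.342), np.float64(1.71), [0.0, 0.0, -0.0544]), (np.float64(2.8), np.float64(-1.43), [-0.0, 0.0, 0.4456])]
```

Call:
jog_arm --commands '[[[0.1, 0.2, 0.12], [0, 0, -0.02], -1], [[0.265, 0.98, 0.06], [0, 0, -0.0544], -1], [[0.265, 0.98, 0.06], [0, 0, -0.0544], -1], [[0.265, 0.98, 0.06], [0, 0, -0.0544], -1], [[0.265, 0.98, 0.06], [0, 0, -0.0544], -1], [[0.265, 0.98, 0.06], [0, 0, -0.0544], -1], [[0.265, 0.98, 0.06], [0, 0, -0.0544], -1], [[0.265, 0.98, 0.06], [0, 0, -0.0544], -1], [[0.265, 0.98, 0.06], [0, 0, -0.0544], -1], [[0.265, 0.98, 0.06], [0, 0, -0.0544], -1]]'

```text
t: 2.2
tool_pos: [0.3603, 0.0249, 0.2552]
orientation: [3.141, 0.001, 0.003]
force: [2.4, -0.9, 0.9]
opening: 0.0927
```

Call:
jog_arm --commands '[[[0, 0.05, 0], [0, 0, 0], -1], [[0, 0.08, 0], [0, 0, 0], -1], [[0, 0.08, 0], [0, 0, 0], -1], [[0, 0.08, 0], [0, 0, 0], -1]]'

```text
t: 2.7
tool_pos: [0.3603, 0.0724, 0.2552]
orientation: [3.141, 0.001, 0.003]
force: [0.5, -0.7, -0.4]
opening: 0.0934
```

```bash
python3 - <<'E'
from h import *
plan((.36,.05,.25,-np.pi/2))
C=cam('wrist'); cv2.imwrite('pics/w1.png',C['img'][:,:,::-1])
for k in("ring_a","bar_a","block_a"):
    L=robot.trace('wrist',k)
    print(k,[(round(float(d['p']),2),[int(v) for v in d['uv']],int(d['pixels'].sum()),np.round(ray(C,d['uv'],.01)[:2],3)) for d in L[:6]])
E
```

```text
t 2.7 pos [0.3603 0.0724 0.2552] yaw -1.57 q6 1.63 F [ 0.5 -0.7 -0.4] open 0.0934
-> [0.36 0.05 0.25] [ [-0.0006, -0.0373, -0.0087] , ...] rows>= 1  turns: [(np.float64(-0.001), np.float64(1.71), [0.0001, 0.0003, -0.0001])]
ring_a [(0.68, [317, 137], 133, array([0.44 , 0.075])), (0.66, [382, 44], 280, array([0.537, 0.004])), (0.58, [536, 94], 12323, array([ 0.487, -0.174]))]
bar_a [(0.8, [312, 53], 545, array([0.528, 0.08 ]))]
block_a []
```

View pics/w1.png

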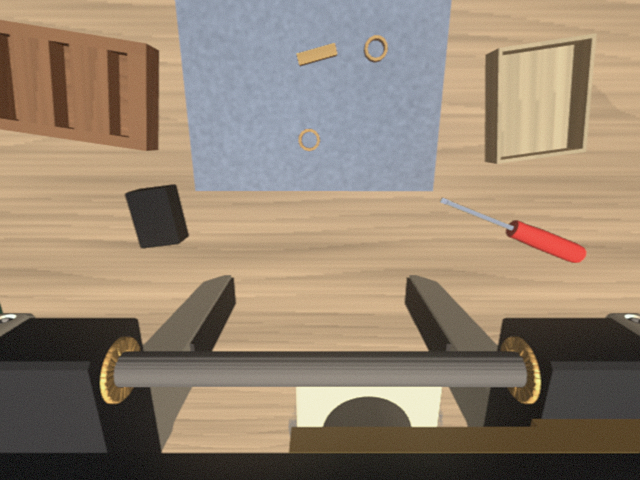

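```bash
cat >> h.py <<'E'
def brass(C,uvs,win=40):
    """segment brass on blue-grey mat near each uv -> filled contour masks"""
    im=C['img'].astype(int); m=((im[:,:,0]-im[:,:,2])>45).astype(np.uint8)
    out=[]
    cs,_=cv2.findContours(m,cv2.RETR_EXTERNAL,cv2.CHAIN_APPROX_NONE)
    for uv in uvs:
        best=min(cs,key=lambda c:-cv2.pointPolygonTest(c,(float(uv[0]),float(uv[1])),True))
        k=np.zeros((480,640),np.uint8); cv2.drawContours(k,[best],-1,1,-1); out.append(k.astype(float))
    return out
E
python3 - <<'E'
from h import *
C=cam('wrist')
r1,r2,b=brass(C,[(309,140),(376,48),(317,54)])
print(r1.sum(),r2.sum(),b.sum())
for nm,k,m,p in(('r1','ring_a',r1,(.437,.085)),('r2','ring_a',r2,(.535,.01)),('bar','bar_a',b,(.528,.075))):
    x,c=fit([(C,m)],M[k],*p,yaws=[0] if k=='ring_a' else None); print(nm,np.round(x,4),round(c,3))
    # with cylinder/box
E
```

```text
366.0 468.0 494.0
r1 [0.4371 0.085  0.0971] 0.169
r2 [0.5341 0.0113 0.0531] 0.215
bar [0.5286 0.076  1.8478] 0.217
```

```bash
python3 - <<'E'
from h import *
plan((.437,.0855,.08,None),(.437,.0855,.003,None))
E
```

```text
t 2.95 pos [0.3604 0.0723 0.2552] yaw -1.572 q6 1.63 F [-0.2  0.  -0.7] open 0.093
-> [0.437 0.086 0.08 ] [ [0.1276, 0.0221, -0.292] , ...] rows>= 4  turns: [(np.float64(0.0), np.float64(1.76), [0.0, 0.0003, -0.0])]
-> [0.437 0.086 0.003] [ [0.1276, 0.0221, -0.4203] , ...] rows>= 5  turns: [(np.float64(0.0), np.float64(1.76), [0.0, 0.0003, -0.0])]
```

Call:
jog_arm --commands '[[[0.1276, 0.022, -0.292], [0, 0, 0], -0.1], [[0.1276, 0.022, -0.292], [0, 0, 0], -0.1], [[0.1276, 0.022, -0.292], [0, 0, 0], -0.1], [[0.1276, 0.022, -0.292], [0, 0, 0], -0.1], [[0.1276, 0.022, -0.42], [0, 0, 0], -0.1], [[0.1276, 0.022, -0.42], [0, 0, 0], -0.1], [[0.1276, 0.022, -0.42], [0, 0, 0], 0.9], [[0.1276, 0.022, -0.42], [0, 0, 0], 0.9], [[0.1276, 0.022, -0.42], [0, 0, 0], 0.9], [[0.1276, 0.022, -0.42], [0, 0, 0], 0.9]]' --newtons 15

```text
t: 4.2
tool_pos: [0.439, 0.0856, 0.0054]
orientation: [-3.142, 0.001, -0.009]
force: [-1.7, -0.2, 9.0]
opening: 0.0249
```

```bash
python3 - <<'E'
from h import *
plan((.437,.0855,.16,None),(.634,-.074,.16,1.40),(.634,-.074,.036,1.40))
E
```

```text
t 4.2 pos [0.439  0.0856 0.0054] yaw -1.571 q6 1.65 F [-1.7 -0.2  9. ] open 0.0249
-> [0.437 0.086 0.16 ] [ [-0.0033, -0.0002, 0.2576] , ...] rows>= 3  turns: [(np.float64(0.0), np.float64(1.76), [-0.0, 0.0009, 0.0])]
-> [ 0.634 -0.074  0.16 ] [ [0.325, -0.266, 0.2576] , ...] rows>= 5  turns: [(np.float64(-0.17), np.float64(1.63), [0.0001, 0.0009, -0.0271]), (np.float64(2.971), np.float64(-1.52), [-0.0014, 0.0001, 0.4729])]
-> [ 0.634 -0.074  0.036] [ [0.325, -0.266, 0.0509] , ...] rows>= 5  turns: [(np.float64(-0.17), np.float64(1.63), [0.0001, 0.0009, -0.0271]), (np.float64(2.971), np.float64(-1.52), [-0.0014, 0.0001, 0.4729])]
```

Call:
jog_arm --commands '[[[0, 0, 0.1], [0, 0, 0], 0.9], [[0, 0, 0.258], [0, 0, 0], 0.9], [[0.05, -0.04, 0.258], [0, 0, -0.005], 0.9], [[0.325, -0.266, 0.258], [0, 0, -0.027], 0.9], [[0.325, -0.266, 0.258], [0, 0, -0.027], 0.9], [[0.325, -0.266, 0.258], [0, 0, -0.027], 0.9], [[0.325, -0.266, 0.258], [0, 0, -0.027], 0.9], [[0.325, -0.266, 0.258], [0, 0, -0.027], 0.9], [[0.325, -0.266, 0.1], [0, 0, -0.027], 0.9]]'

```text
t: 5.32
tool_pos: [0.639, -0.0746, 0.1044]
orientation: [3.128, -0.267, 0.03]
force: [0.8, 1.1, -0.8]
opening: 0.0247
```

```bash
python3 - <<'E'
from h import *
plan((.634,-.074,.036,1.40))
C=cam('wrist'); cv2.imwrite('pics/w2.png',C['img'][:,:,::-1])
C=cam('side'); cv2.imwrite('pics/s2.png',C['img'][120:360,150:470,::-1])
E
```

```text
t 5.33 pos [ 0.639  -0.0746  0.1044] yaw -1.741 q6 1.54 F [ 0.8  1.1 -0.8] open 0.0247
-> [ 0.634 -0.074  0.036] [ [-0.0083, 0.001, -0.114] , ...] rows>= 2  turns: [(np.float64(-0.0), np.float64(1.63), [0.0005, 0.003, -0.0001])]
```

View pics/w2.png

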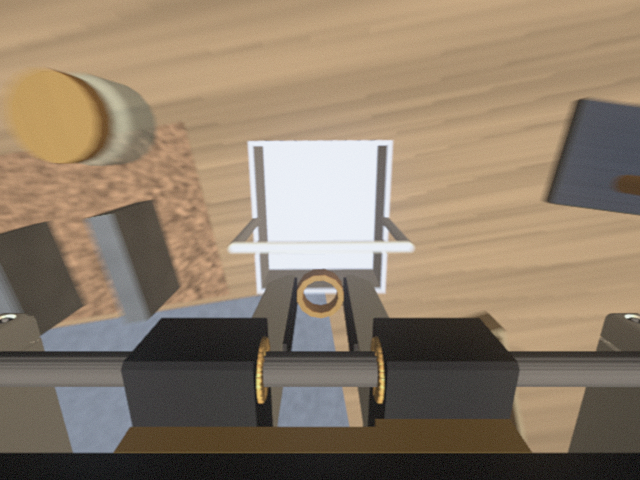

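View pics/s2.png

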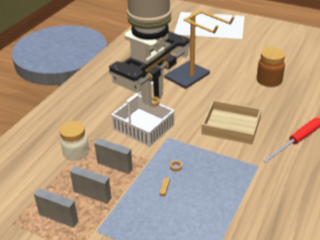

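Call:
jog_arm --commands '[[[-0.008, 0.001, -0.06], [0, 0.003, 0], 0.9], [[-0.008, 0.001, -0.114], [0, 0.003, 0], 0.9], [[-0.008, 0.001, -0.114], [0, 0.003, 0], 0.9], [[-0.008, 0.001, -0.114], [0, 0.003, 0], 0.2], [[-0.008, 0.001, -0.114], [0, 0.003, 0], 0.2], [[-0.008, 0.001, -0.05], [0, 0.003, 0], 0.2], [[-0.1, 0.1, 0.1], [0, 0.003, 0], 0.2], [[-0.1, 0.1, 0.1], [0, 0.003, 0], 0.2]]'

```text
t: 6.42
tool_pos: [0.5682, -0.0118, 0.1538]
orientation: [3.13, -0.268, -0.036]
force: [-0.3, 0.8, 0.5]
opening: 0.037
```

```bash
python3 - <<'E'
from h import *
C=cam('wrist'); cv2.imwrite('pics/w3.png',C['img'][:,:,::-1])
plan((.50,.02,.16,-1.571))
E
```

```text
t 6.47 pos [ 0.5689 -0.0086  0.1607] yaw -1.739 q6 1.63 F [6.1 2.9 3.7] open 0.0373
-> [0.5  0.02 0.16] [ [-0.1148, 0.0477, -0.0012] , ...] rows>= 2  turns: [(np.float64(0.168), np.float64(1.61), [-0.0002, -0.0026, 0.0268])]
```

View pics/w3.png

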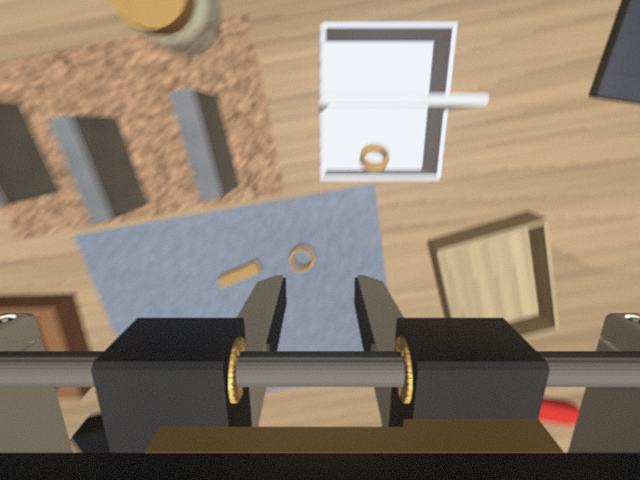

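Call:
jog_arm --commands '[[[-0.15, 0.033, -0.02], [0, -0.0026, 0.027], -0.1], [[-0.15, 0.033, -0.02], [0, -0.0026, 0.027], -0.1], [[-0.15, 0.033, -0.02], [0, -0.0026, 0.027], -0.1], [[-0.15, 0.033, -0.02], [0, -0.0026, 0.027], -0.1], [[-0.15, 0.033, -0.02], [0, -0.0026, 0.027], -0.1]]'

```text
t: 7.1
tool_pos: [0.4801, 0.0109, 0.1495]
orientation: [-3.141, -0.001, -0.002]
force: [-0.2, -0.7, -0.3]
opening: 0.051
```

```bash
python3 - <<'E'
from h import *
C=cam('wrist'); cv2.imwrite('pics/w4.png',C['img'][:,:,::-1])
im=C['img'].astype(int)
def P(n,k,i,yaws,g):
    m=brass(C,[proj(C,[[*g,.01]])[0]])[0]; x,c=fit([(C,m)],M[k],*g,yaws=yaws); print(n,np.round(x,4),round(c,3),m.sum()); return x
P('r2','ring_a',0,[0],(.534,.011)); P('bar','bar_a',0,None,(.528,.076))
plan((.534,.0113,.06,-1.571),(.534,.0113,.003,-1.571))
E
```

```text
r2 [0.5347 0.0106 0.0036] 0.153 625.0
bar [0.5292 0.0754 1.852 ] 0.172 646.0
t 7.15 pos [0.4798 0.0109 0.1492] yaw -1.57 q6 1.48 F [ 0.1  0.3 -0.3] open 0.0511
-> [0.534 0.011 0.06 ] [ [0.0903, 0.0007, -0.1487] , ...] rows>= 2  turns: [(np.float64(-0.001), np.float64(1.59), [-0.0001, 0.0001, -0.0001])]
-> [0.534 0.011 0.003] [ [0.0903, 0.0007, -0.2437] , ...] rows>= 3  turns: [(np.float64(-0.001), np.float64(1.59), [-0.0001, 0.0001, -0.0001])]
```

View pics/w4.png

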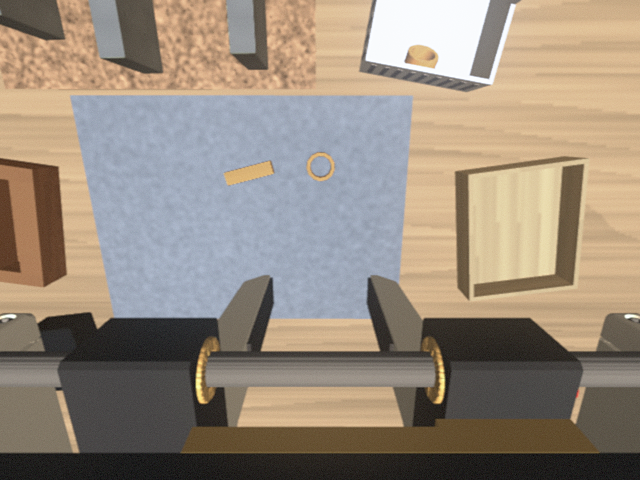

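Call:
jog_arm --commands '[[[0.0905, -0.001, -0.149], [0, 0, 0], 0.18], [[0.0905, -0.001, -0.149], [0, 0, 0], 0.18], [[0.0905, -0.001, -0.149], [0, 0, 0], 0.18], [[0.0905, -0.001, -0.2], [0, 0, 0], 0.18], [[0.0905, -0.001, -0.2437], [0, 0, 0], 0.18], [[0.0905, -0.001, -0.2437], [0, 0, 0], 0.9], [[0.0905, -0.001, -0.2437], [0, 0, 0], 0.9], [[0.0905, -0.001, -0.2437], [0, 0, 0], 0.9]]'

```text
t: 8.15
tool_pos: [0.5357, 0.0101, 0.0051]
orientation: [-3.141, -0.001, -0.006]
force: [-0.6, 0.5, 0.4]
opening: 0.0248
```

```bash
python3 - <<'E'
from h import *
plan((.534,.0113,.18,None),(.693,-.084,.18,1.40),(.693,-.084,.036,1.40))
E
```

```text
t 8.15 pos [0.5357 0.0101 0.0051] yaw -1.57 q6 1.49 F [-0.6  0.5  0.4] open 0.0248
-> [0.534 0.011 0.18 ] [ [-0.0028, 0.0019, 0.2915] , ...] rows>= 3  turns: [(np.float64(0.0), np.float64(1.59), [-0.0001, 0.0006, 0.0])]
-> [ 0.693 -0.084  0.18 ] [ [0.2622, -0.1569, 0.2915] , ...] rows>= 5  turns: [(np.float64(-0.171), np.float64(1.62), [-0.0001, 0.0006, -0.0273]), (np.float64(2.97), np.float64(-1.52), [-0.0009, -0.0001, 0.4727])]
-> [ 0.693 -0.084  0.036] [ [0.2622, -0.1569, 0.0515] , ...] rows>= 3  turns: [(np.float64(-0.171), np.float64(1.62), [-0.0001, 0.0006, -0.0273]), (np.float64(2.97), np.float64(-1.52), [-0.0009, -0.0001, 0.4727])]
```

Call:
jog_arm --commands '[[[0, 0, 0.1], [0, 0, 0], 0.9], [[0, 0, 0.2], [0, 0, 0], 0.9], [[0, 0, 0.2915], [0, 0, -0.01], 0.9], [[0, 0, 0.2915], [0, 0, -0.0273], 0.9], [[0.262, -0.157, 0.2915], [0, 0, -0.0273], 0.9], [[0.262, -0.157, 0.2915], [0, 0, -0.0273], 0.9], [[0.262, -0.157, 0.2915], [0, 0, -0.0273], 0.9], [[0.262, -0.157, 0.2915], [0, 0, -0.0273], 0.9], [[0.262, -0.157, 0.2915], [0, 0, -0.0273], 0.9], [[0.262, -0.157, 0.2915], [0, 0, -0.0273], 0.9]]'

```text
t: 9.4
tool_pos: [0.6926, -0.0833, 0.1818]
orientation: [-3.13, 0.267, -0.009]
force: [-0.4, 0.5, -0.2]
opening: 0.0253
```

```bash
python3 - <<'E'
from h import *
C=cam('scene'); cv2.imwrite('pics/s5.png',cv2.resize(C['img'][170:400,100:500,::-1],(800,460)))
plan((.693,-.084,.10,1.40),(.693,-.084,.036,1.40))
E
```

```text
t 9.45 pos [ 0.6926 -0.0832  0.1819] yaw -1.741 q6 1.55 F [-0.4 -0.2 -0.8] open 0.0252
-> [ 0.693 -0.084  0.1  ] [ [0.0007, -0.0013, -0.1365] , ...] rows>= 2  turns: [(np.float64(-0.001), np.float64(1.62), [0.0, 0.001, -0.0001])]
-> [ 0.693 -0.084  0.036] [ [0.0007, -0.0013, -0.2432] , ...] rows>= 3  turns: [(np.float64(-0.001), np.float64(1.62), [0.0, 0.001, -0.0001])]
```

View pics/s5.png

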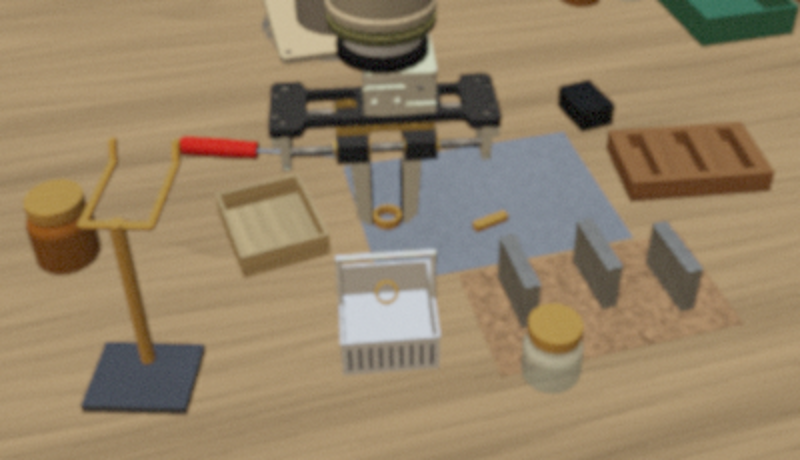

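Call:
jog_arm --commands '[[[0, -0.001, -0.09], [0, 0, 0], 0.9], [[0, -0.001, -0.17], [0, 0, 0], 0.9], [[0, -0.001, -0.235], [0, 0, 0], 0.9], [[0, -0.001, -0.243], [0, 0, 0], 0.9], [[0, -0.001, -0.243], [0, 0, 0], 0.2], [[0, -0.001, -0.243], [0, 0, 0], 0.2], [[0, -0.001, -0.15], [0, 0, 0], 0.2], [[0, -0.001, 0], [0, 0, 0], 0.2], [[0, 0, 0], [0, 0, 0], 0.2]]'

```text
t: 10.58
tool_pos: [0.6956, -0.0838, 0.1904]
orientation: [3.129, -0.267, 0.026]
force: [-0.6, -0.6, 0.3]
opening: 0.0372
```

```bash
python3 - <<'E'
from h import *
C=cam('scene'); cv2.imwrite('pics/s6.png',cv2.resize(C['img'][170:400,100:500,::-1],(800,460)))
plan((.48,.05,.16,.28),(.48,.05,.16,-1.571))
E
```

```text
t 10.62 pos [ 0.6967 -0.0839  0.1935] yaw -1.741 q6 1.55 F [0.7 0.3 3.9] open 0.0369
-> [0.48 0.05 0.16] [ [-0.3611, 0.2232, -0.0558] , ...] rows>= 5  turns: [(np.float64(2.021), np.float64(-0.18), [-0.0029, 0.0025, 0.3216])]
-> [0.48 0.05 0.16] [ [-0.3611, 0.2232, -0.0558] , ...] rows>= 5  turns: [(np.float64(0.17), np.float64(1.67), [0.0002, 0.0032, 0.027])]
```

View pics/s6.png

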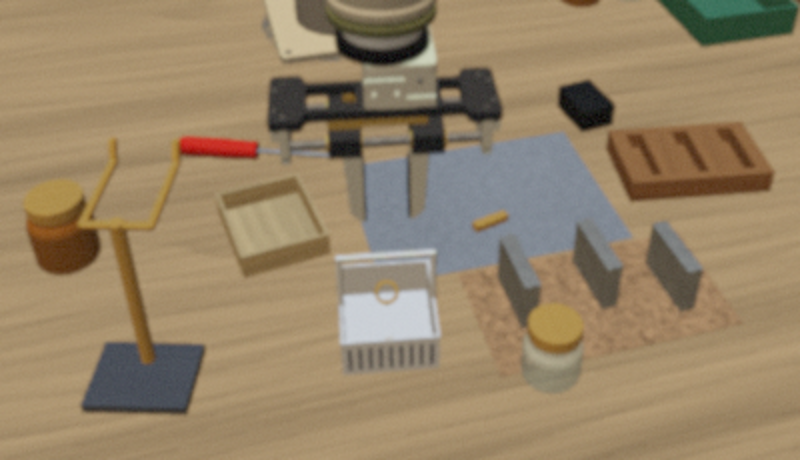

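Call:
jog_arm --commands '[[[-0.22, 0.07, 0.05], [0, 0, 0], 0.2], [[-0.22, 0.07, 0.05], [0, 0, 0], 0.2], [[-0.22, 0.07, 0.05], [0, 0, 0], 0.2], [[-0.22, 0.07, 0.05], [0, 0, 0], 0.2]]'

```text
t: 11.12
tool_pos: [0.5651, -0.0417, 0.226]
orientation: [3.128, -0.266, 0.039]
force: [0.9, 0.2, -0.1]
opening: 0.0371
```

```bash
python3 - <<'E'
from h import *
C=cam('wrist'); 
p=[.6634,-.0787,2.9721]; im=C['img'][:,:,::-1].copy()
s=(sil(C,M['basket'],*p)>.5).astype(np.uint8); cs,_=cv2.findContours(s,0,1); cv2.drawContours(im,cs,-1,(0,0,255),1)
a=[[0,-.0465,.105],[0,.0465,.105]]; uv=proj(C,place(np.array(a),*p)).astype(int); cv2.line(im,tuple(map(int,uv[0])),tuple(map(int,uv[1])),(0,255,0),1)
cv2.imwrite('pics/w7.png',im)
for d in robot.trace('wrist','basket')[:2]:
    print(d['p'],d['uv'],fit([(C,d['pixels'].astype(float))],M['basket'],.66,-.08,yaws=[-.17]))
plan((.48,.05,.16,.28))
E
```

```text
0.86 [341.2, 118.5] (array([ 0.66024276, -0.07806683, -0.17016362]), np.float64(0.10193081456148001))
0.4 [172.6, 38.3] (array([ 0.66, -0.08, -0.17]), np.float64(1.0))
t 11.22 pos [ 0.5656 -0.0422  0.2245] yaw -1.741 q6 1.58 F [0.1 0.3 0.4] open 0.037
-> [0.48 0.05 0.16] [ [-0.1426, 0.1536, -0.1075] , ...] rows>= 3  turns: [(np.float64(2.021), np.float64(-0.18), [-0.0032, 0.0028, 0.3216])]
```

View pics/w7.png

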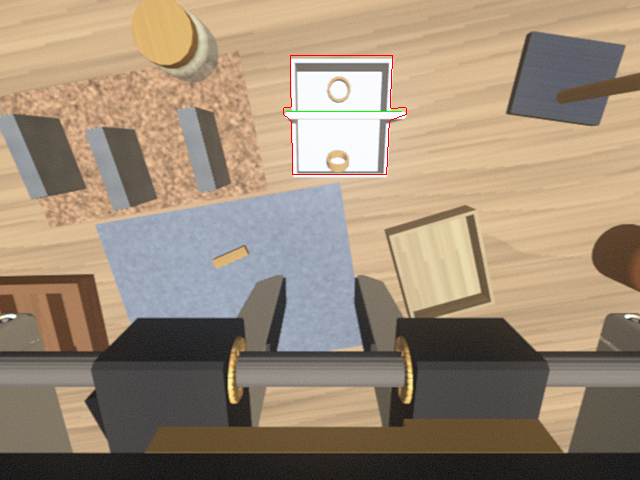

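```bash
python3 - <<'E'
from h import *
plan((.6605,-.0782,.2,-.17),(.6605,-.0782,.088,-.17))
E
```

```text
t 11.22 pos [ 0.5656 -0.0422  0.2245] yaw -1.741 q6 1.58 F [0.1 0.3 0.4] open 0.037
-> [ 0.66  -0.078  0.2  ] [ [0.1582, -0.0601, -0.0408] , ...] rows>= 2  turns: [(np.float64(1.571), np.float64(0.05), [-0.0023, 0.0032, 0.25])]
-> [ 0.66  -0.078  0.088] [ [0.1582, -0.0601, -0.2275] , ...] rows>= 3  turns: [(np.float64(1.571), np.float64(0.05), [-0.0023, 0.0032, 0.25])]
```

Call:
jog_arm --commands '[[[0.158, -0.06, -0.04], [-0.0023, 0.0032, 0.25], 0.0], [[0.158, -0.06, -0.04], [-0.0023, 0.0032, 0.25], 0.0], [[0.158, -0.06, -0.04], [-0.0023, 0.0032, 0.25], 0.0], [[0.158, -0.06, -0.04], [-0.0023, 0.0032, 0.25], 0.0], [[0.158, -0.06, -0.04], [-0.0023, 0.0032, 0.25], 0.0], [[0.158, -0.06, -0.04], [-0.0023, 0.0032, 0.25], 0.0], [[0.158, -0.06, -0.04], [-0.0023, 0.0032, 0.25], 0.0], [[0.158, -0.06, -0.04], [-0.0023, 0.0032, 0.25], 0.0], [[0.158, -0.06, -0.04], [-0.0023, 0.0032, 0.25], 0.0], [[0.158, -0.06, -0.04], [-0.0023, 0.0032, 0.25], 0.0]]'

```text
t: 12.48
tool_pos: [0.6609, -0.0786, 0.1996]
orientation: [-2.402, -2.023, 0.001]
force: [-0.6, 0.0, 0.5]
opening: 0.0465
```

```bash
python3 - <<'E'
from h import *
C=cam('wrist'); cv2.imwrite('pics/w8.png',C['img'][:,:,::-1])
plan((.6605,-.0782,.2,-.17),(.6605,-.0782,.088,-.17))
E
```

```text
t 12.53 pos [ 0.6608 -0.0785  0.1997] yaw -0.172 q6 -0.02 F [-0.3  0.3 -0.3] open 0.0467
-> [ 0.66  -0.078  0.2  ] [ [-0.0006, 0.0006, 0.0005] , ...] rows>= 1  turns: [(np.float64(0.002), np.float64(0.05), [-0.0001, -0.0002, 0.0003])]
-> [ 0.66  -0.078  0.088] [ [-0.0006, 0.0006, -0.1862] , ...] rows>= 2  turns: [(np.float64(0.002), np.float64(0.05), [-0.0001, -0.0002, 0.0003])]
```

View pics/w8.png

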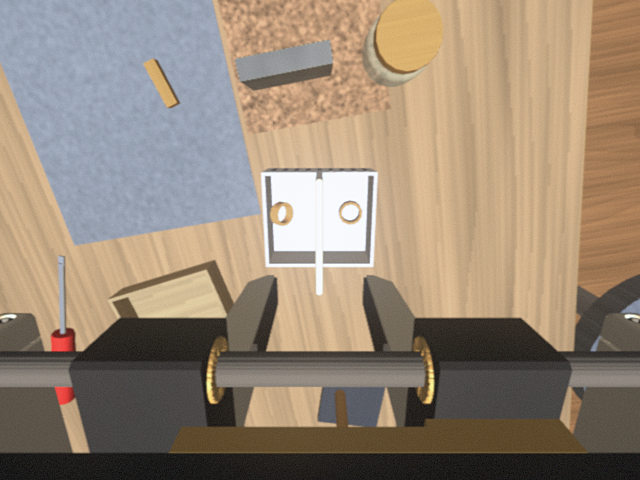

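Call:
jog_arm --commands '[[[-0.001, 0, -0.09], [0, 0, 0], 0.0], [[-0.001, 0, -0.15], [0, 0, 0], 0.0], [[-0.001, 0, -0.186], [0, 0, 0], 0.0], [[-0.001, 0, -0.186], [0, 0, 0], 0.0], [[-0.001, 0, -0.186], [0, 0, 0], 1], [[-0.001, 0, -0.186], [0, 0, 0], 1], [[-0.001, 0, -0.186], [0, 0, 0], 1], [[-0.001, 0, -0.186], [0, 0, 0], 1], [[-0.001, 0, -0.186], [0, 0, 0], 1]]' --newtons 20

```text
t: 13.65
tool_pos: [0.6601, -0.0785, 0.0883]
orientation: [-2.403, -2.022, 0.001]
force: [-1.7, -0.2, 2.2]
opening: 0.0053
```

```bash
python3 - <<'E'
from h import *
C=cam('wrist'); cv2.imwrite('pics/w9.png',C['img'][:,:,::-1])
plan((.66,-.078,.2,-.17))
E
```

```text
t 13.7 pos [ 0.6601 -0.0785  0.0883] yaw -0.172 q6 -0.02 F [-1.7  0.8  2.8] open 0.0047
-> [ 0.66  -0.078  0.2  ] [ [-0.0001, 0.0008, 0.1862] , ...] rows>= 2  turns: [(np.float64(0.002), np.float64(0.05), [-0.0001, -0.0002, 0.0003])]
```

View pics/w9.png

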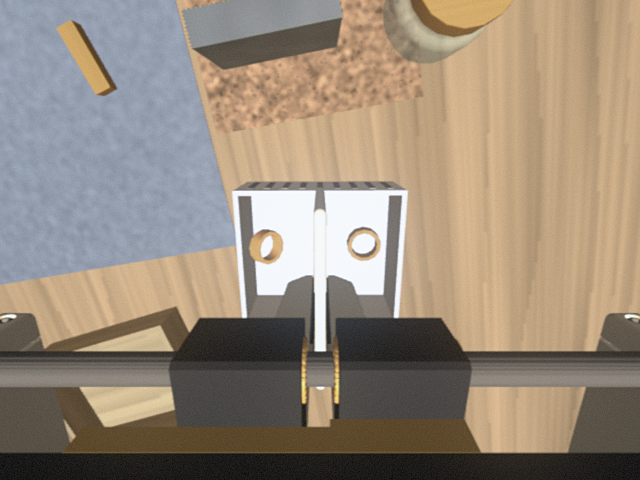

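```bash
python3 - <<'E'
from h import *
C=cam('wrist')
a=ray(C,(320,210),.105);b=ray(C,(320,390),.105);print(a,b,(a+b)/2,np.linalg.norm(a-b))
s=[.581,-.2971]; u=np.array([np.cos(-.2922),np.sin(-.2922)])
for d in(-.13,-.008): print(d,s+d*u)
plan((.66,-.078,.25,-.17),(.50,-.10,.25,-.292),(*(s-.13*u),.215,-.292),(*(s-.008*u),.215,-.292))
E
```

```text
[ 0.6689237 -0.0309424  0.105    ] [ 0.65200382 -0.12815862  0.105     ] [ 0.66046376 -0.07955051  0.105     ] 0.09867763387909173
-0.13 [ 0.45651038 -0.25965224]
-0.008 [ 0.5733391  -0.29479552]
t 13.75 pos [ 0.6601 -0.0785  0.0883] yaw -0.172 q6 -0.02 F [-2.1  0.   2.8] open 0.0048
-> [ 0.66  -0.078  0.25 ] [ [-0.0001, 0.0008, 0.2695] , ...] rows>= 3  turns: [(np.float64(0.002), np.float64(0.05), [-0.0001, -0.0002, 0.0003])]
-> [ 0.5  -0.1   0.25] [ [-0.2668, -0.0359, 0.2695] , ...] rows>= 4  turns: [(np.float64(-0.12), np.float64(0.09), [-0.0001, -0.0002, -0.0191])]
-> [ 0.457 -0.26   0.215] [ [-0.3393, -0.302, 0.2112] , ...] rows>= 5  turns: [(np.float64(-0.12), np.float64(-0.23), [-0.0001, -0.0002, -0.0191])]
-> [ 0.573 -0.295  0.215] [ [-0.1446, -0.3605, 0.2112] , ...] rows>= 5  turns: [(np.float64(-0.12), np.float64(-0.18), [-0.0001, -0.0002, -0.0191])]
```

Call:
jog_arm --commands '[[[0, 0, 0.06], [0, 0, 0], 1], [[0, 0, 0.13], [0, 0, 0], 1], [[0, 0, 0.19], [0, 0, 0], 1], [[-0.08, -0.012, 0.2], [0, 0, -0.005], 1], [[-0.15, -0.025, 0.2], [0, 0, -0.01], 1], [[-0.23, -0.04, 0.2], [0, 0, -0.015], 1], [[-0.3, -0.06, 0.2], [0, 0, -0.019], 1], [[-0.3, -0.07, 0.2], [0, 0, -0.019], 1]]'

```text
t: 14.75
tool_pos: [0.4775, -0.1207, 0.2075]
orientation: [-2.52, -1.872, 0.003]
force: [0.7, 0.7, -2.2]
opening: 0.0052
```

```bash
python3 - <<'E'
from h import *
C=cam('side'); cv2.imwrite('pics/s10.png',cv2.resize(C['img'][100:400,150:550,::-1],(800,600)))
plan((.457,-.26,.202,-.292),(.573,-.295,.202,-.292))
E
```

```text
t 14.8 pos [ 0.4792 -0.1214  0.2081] yaw -0.292 q6 -0.06 F [-0.7 -1.2 -1.5] open 0.0055
-> [ 0.457 -0.26   0.202] [ [-0.037, -0.231, -0.0102] , ...] rows>= 3  turns: [(np.float64(0.0), np.float64(-0.23), [-0.0, -0.0002, 0.0001])]
-> [ 0.573 -0.295  0.202] [ [0.1563, -0.2894, -0.0102] , ...] rows>= 4  turns: [(np.float64(0.0), np.float64(-0.18), [-0.0, -0.0002, 0.0001])]
```

View pics/s10.png

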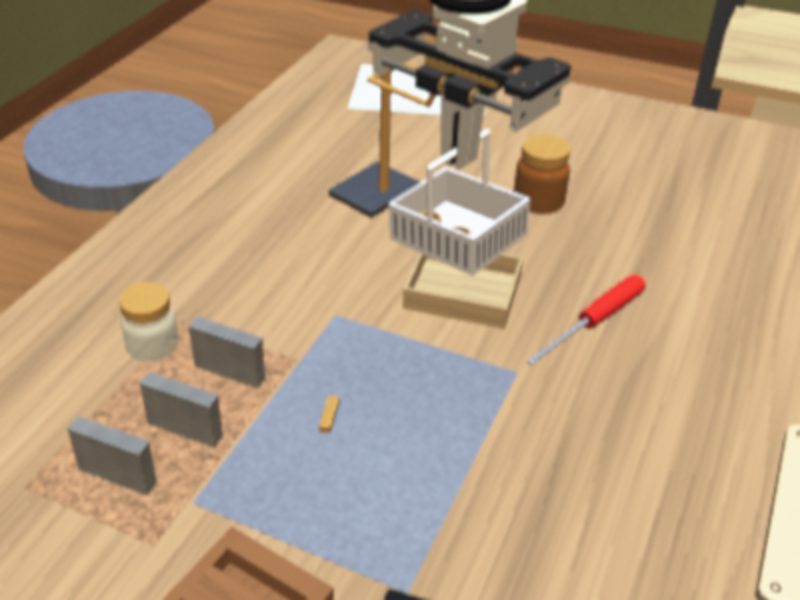

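Call:
jog_arm --commands '[[[-0.01, -0.06, -0.005], [0, 0, 0], 1], [[-0.02, -0.13, -0.01], [0, 0, 0], 1], [[-0.037, -0.2, -0.01], [0, 0, 0], 1], [[-0.037, -0.231, -0.01], [0, 0, 0], 1], [[-0.037, -0.231, -0.01], [0, 0, 0], 1], [[-0.01, -0.239, -0.01], [0, 0, 0], 1], [[0.02, -0.248, -0.01], [0, 0, 0], 1], [[0.04, -0.254, -0.01], [0, 0, 0], 1], [[0.04, -0.254, -0.01], [0, 0, 0], 1]]'

```text
t: 15.92
tool_pos: [0.5041, -0.2728, 0.2019]
orientation: [-2.519, -1.875, 0.001]
force: [0.6, -0.5, -1.9]
opening: 0.0052
```

```bash
python3 - <<'E'
from h import *
for n in('side','scene'):
    C=cam(n)
    x0,y0=(280,100) if n=='side' else (80,200)
    cv2.imwrite(f'pics/{n}11.png',cv2.resize(C['img'][y0:y0+200,x0:x0+240,::-1],(720,600)))
plan((.573,-.295,.202,-.292))
E
```

```text
t 16.02 pos [ 0.5031 -0.273   0.2019] yaw -0.292 q6 -0.29 F [-0.8 -0.8 -2.1] open 0.0054
-> [ 0.573 -0.295  0.202] [ [0.1165, -0.0366, 0.0002] , ...] rows>= 2  turns: [(np.float64(-0.0), np.float64(-0.18), [-0.0001, -0.0003, -0.0001])]
```

View pics/side11.png

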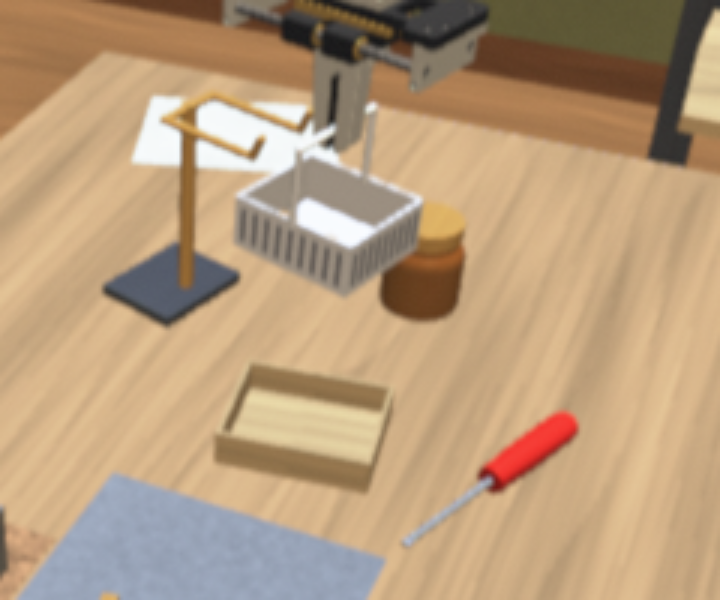

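View pics/scene11.png

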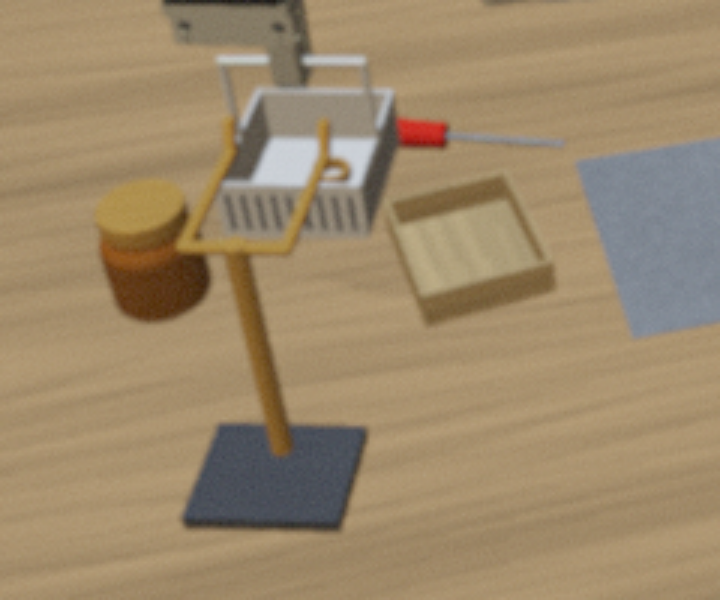

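Call:
jog_arm --commands '[[[0.03, -0.0095, 0.003], [0, 0, 0], 1], [[0.06, -0.019, 0.003], [0, 0, 0], 1], [[0.09, -0.028, 0.003], [0, 0, 0], 1], [[0.1165, -0.0366, 0.003], [0, 0, 0], 1], [[0.1165, -0.0366, 0.003], [0, 0, 0], 1], [[0.1165, -0.0366, -0.02], [0, 0, 0], 1], [[0.1165, -0.0366, -0.035], [0, 0, 0], 1], [[0.1165, -0.0366, -0.04], [0, 0, 0], 1]]'

```text
t: 17.02
tool_pos: [0.5719, -0.2945, 0.1763]
orientation: [-2.518, -1.873, 0.003]
force: [-0.9, -0.2, -1.0]
opening: 0.0049
```

```bash
python3 - <<'E'
from h import *
for n in('side','scene'):
    C=cam(n)
    x0,y0=(280,100) if n=='side' else (80,200)
    cv2.imwrite(f'pics/{n}12.png',cv2.resize(C['img'][y0:y0+200,x0:x0+240,::-1],(720,600)))
plan((.573,-.295,.202,-.292))
E
```

```text
t 17.12 pos [ 0.5725 -0.2948  0.1772] yaw -0.292 q6 -0.26 F [-1.1 -0.7 -1.6] open 0.0051
-> [ 0.573 -0.295  0.202] [ [0.0009, -0.0003, 0.0413] , ...] rows>= 1  turns: [(np.float64(-0.0), np.float64(-0.18), [-0.0002, -0.0004, -0.0])]
```

View pics/side12.png

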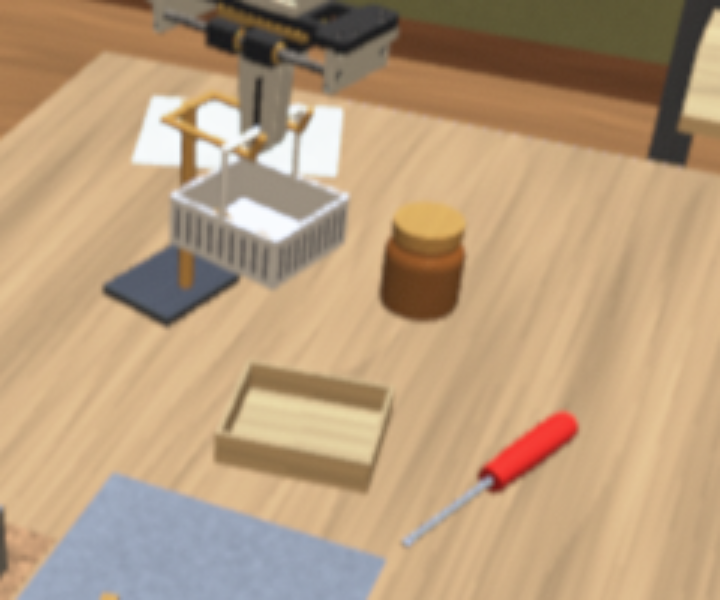

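View pics/scene12.png

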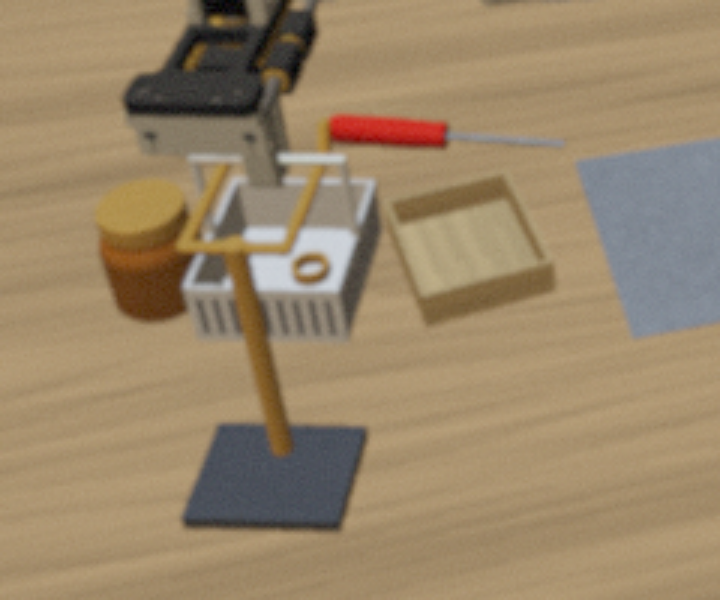

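Call:
jog_arm --commands '[[[0.008, -0.0025, 0.003], [0, 0, 0], 1], [[0.008, -0.0025, 0], [0, 0, 0], 1], [[0.008, -0.0025, -0.004], [0, 0, 0], 1], [[0.008, -0.0025, -0.006], [0, 0, 0], 1]]'

```text
t: 17.62
tool_pos: [0.5779, -0.2966, 0.1757]
orientation: [-2.52, -1.875, 0.001]
force: [-3.9, 3.3, 11.6]
opening: 0.0053
```

Call:
jog_arm --commands '[[[0, 0, -0.002], [0, 0, 0], 1], [[0, 0, -0.004], [0, 0, 0], 1], [[0, 0, -0.004], [0, 0, 0], 1]]'

```text
t: 18.0
tool_pos: [0.5784, -0.2969, 0.1757]
orientation: [2.519, 1.874, 0.0]
force: [-5.1, 2.9, 10.7]
opening: 0.005
```

Call:
jog_arm --commands '[[[0, 0, 0], [0, 0, 0], 0.4], [[0, 0, 0], [0, 0, 0], 0.3], [[0, 0, 0], [0, 0, 0], 0.3], [[0, 0, 0.04], [0, 0, 0], 0.3], [[0, 0, 0.1], [0, 0, 0], 0.3], [[0, 0, 0.1], [0, 0, 0], 0.3]]'

```text
t: 18.75
tool_pos: [0.5801, -0.2979, 0.2395]
orientation: [2.514, 1.871, 0.004]
force: [0.9, 0.0, 0.8]
opening: 0.0326
```

```bash
python3 - <<'E'
from h import *
ims=[]
for n in('side','scene'):
    C=cam(n)
    x0,y0=(280,100) if n=='side' else (80,200)
    ims.append(cv2.resize(C['img'][y0:y0+200,x0:x0+200,::-1],(400,400)))
cv2.imwrite(f'pics/b13.png',np.hstack(ims))
plan((.43,-.1,.26,.28),(.48,.05,.25,.28))
E
```

```text
t 18.85 pos [ 0.5785 -0.297   0.2354] yaw -0.292 q6 -0.26 F [ 0.8  0.3 -0.7] open 0.0322
-> [ 0.43 -0.1   0.26] [ [-0.2475, 0.3283, 0.041] , ...] rows>= 4  turns: [(np.float64(0.572), np.float64(-0.51), [0.0002, 0.0003, 0.091])]
-> [0.48 0.05 0.25] [ [-0.1642, 0.5783, 0.0244] , ...] rows>= 6  turns: [(np.float64(0.572), np.float64(-0.18), [0.0002, 0.0003, 0.091])]
```

View pics/b13.png

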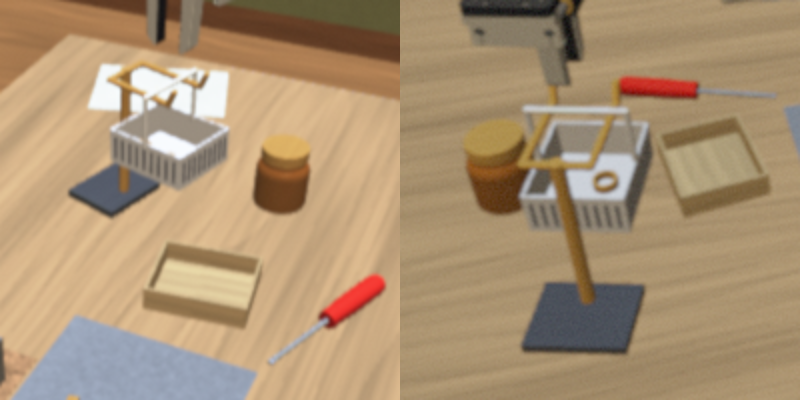

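```bash
python3 - <<'E'
from h import *
plan((.529,.0,.26,.28),(.529,.03,.14,.28))
E
```

```text
t 18.85 pos [ 0.5785 -0.297   0.2354] yaw -0.292 q6 -0.26 F [ 0.8  0.3 -0.7] open 0.0322
-> [0.529 0.    0.26 ] [ [-0.0825, 0.4949, 0.041] , ...] rows>= 5  turns: [(np.float64(0.572), np.float64(-0.28), [0.0002, 0.0003, 0.091])]
-> [0.529 0.03  0.14 ] [ [-0.0825, 0.5449, -0.159] , ...] rows>= 6  turns: [(np.float64(0.572), np.float64(-0.22), [0.0002, 0.0003, 0.091])]
```

Call:
jog_arm --commands '[[[0, 0, 0.05], [0, 0, 0], 0.3], [[-0.0825, 0.495, 0.041], [0, 0, 0.091], 0.3], [[-0.0825, 0.495, 0.041], [0, 0, 0.091], 0.3], [[-0.0825, 0.495, 0.041], [0, 0, 0.091], 0.3], [[-0.0825, 0.495, 0.041], [0, 0, 0.091], 0.3], [[-0.0825, 0.545, -0.159], [0, 0, 0.091], 0.3], [[-0.0825, 0.545, -0.159], [0, 0, 0.091], 0.3], [[-0.0825, 0.545, -0.159], [0, 0, 0.091], 0.3], [[-0.0825, 0.545, -0.159], [0, 0, 0.091], 0.3], [[-0.0825, 0.545, -0.159], [0, 0, 0.091], 0.3]]'

```text
t: 20.1
tool_pos: [0.5305, 0.0289, 0.142]
orientation: [1.888, 2.506, 0.003]
force: [1.0, -0.2, 0.6]
opening: 0.0326
```

```bash
python3 - <<'E'
from h import *
C=cam('wrist'); cv2.imwrite('pics/w14.png',C['img'][:,:,::-1])
g=(.529,.0755)
m=brass(C,[proj(C,[[*g,.01]])[0]])[0]; x,c=fit([(C,m)],M['bar_a'],*g,yaws=[1.85]); print(np.round(x,4),c,m.sum())
plan((x[0],x[1],.06,x[2]-np.pi/2),(x[0],x[1],.003,x[2]-np.pi/2))
E
```

```text
[0.5291 0.0752 1.831 ] 0.168108100116793 662.0
t 20.15 pos [0.5307 0.0288 0.1423] yaw 0.279 q6 -0.32 F [0.3 0.4 0.9] open 0.0325
-> [0.529 0.075 0.06 ] [ [-0.0028, 0.0773, -0.1371] , ...] rows>= 2  turns: [(np.float64(-0.019), np.float64(-0.12), [0.0001, 0.0009, -0.003])]
-> [0.529 0.075 0.003] [ [-0.0028, 0.0773, -0.2321] , ...] rows>= 3  turns: [(np.float64(-0.019), np.float64(-0.12), [0.0001, 0.0009, -0.003])]
```

View pics/w14.png

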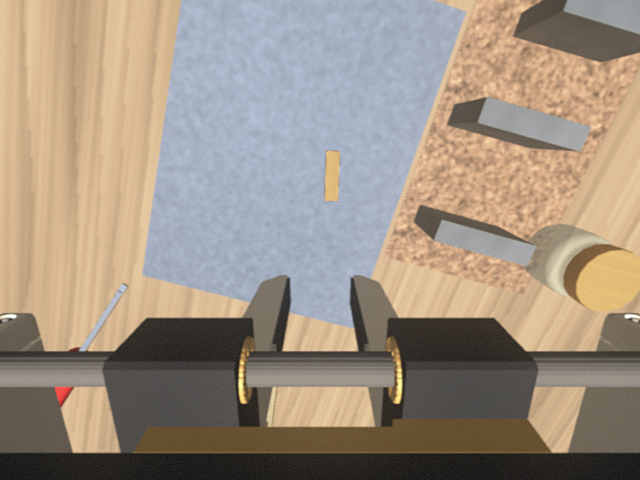

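Call:
jog_arm --commands '[[[-0.0028, 0.077, -0.1], [0, 0, -0.003], 0.3], [[-0.0028, 0.077, -0.15], [0, 0, -0.003], 0.3], [[-0.0028, 0.077, -0.2], [0, 0, -0.003], 0.3], [[-0.0028, 0.077, -0.2315], [0, 0, -0.003], 0.3], [[-0.0028, 0.077, -0.2315], [0, 0, -0.003], 0.3], [[-0.0028, 0.077, -0.2315], [0, 0, -0.003], 1], [[-0.0028, 0.077, -0.2315], [0, 0, -0.003], 1], [[-0.0028, 0.077, -0.2315], [0, 0, -0.003], 1]]'

```text
t: 21.15
tool_pos: [0.5302, 0.075, 0.0048]
orientation: [1.91, 2.485, 0.006]
force: [-1.0, -0.3, 3.8]
opening: 0.0117
```

```bash
python3 - <<'E'
from h import *
plan((.529,.075,.10,None),(.478,-.173,.10,None),(.478,-.173,.03,None))
E
```

```text
t 21.15 pos [0.5302 0.075  0.0048] yaw 0.26 q6 -0.21 F [-1.  -0.3  3.8] open 0.0117
-> [0.529 0.075 0.1  ] [ [-0.002, 0.0, 0.1587] , ...] rows>= 2  turns: [(np.float64(0.0), np.float64(-0.12), [0.0001, 0.0013, 0.0])]
-> [ 0.478 -0.173  0.1  ] [ [-0.087, -0.4133, 0.1587] , ...] rows>= 5  turns: [(np.float64(0.0), np.float64(-0.61), [0.0001, 0.0013, 0.0])]
-> [ 0.478 -0.173  0.03 ] [ [-0.087, -0.4133, 0.0421] , ...] rows>= 5  turns: [(np.float64(0.0), np.float64(-0.61), [0.0001, 0.0013, 0.0])]
```

Call:
jog_arm --commands '[[[0, 0, 0.08], [0, 0, 0], 1], [[0, 0, 0.15], [0, 0, 0], 1], [[-0.087, -0.388, 0.159], [0, 0, 0], 1], [[-0.087, -0.388, 0.159], [0, 0, 0], 1], [[-0.087, -0.388, 0.159], [0, 0, 0], 1], [[-0.087, -0.388, 0.159], [0, 0, 0], 1], [[-0.087, -0.388, 0.159], [0, 0, 0], 1], [[-0.087, -0.388, 0.1], [0, 0, 0], 1], [[-0.087, -0.388, 0.03], [0, 0, 0], 1], [[-0.087, -0.388, 0.03], [0, 0, 0], 1]]'

```text
t: 22.4
tool_pos: [0.475, -0.1555, 0.0196]
orientation: [-1.913, -2.491, -0.004]
force: [-0.1, -0.0, 0.0]
opening: 0.0115
```

Call:
jog_arm --commands '[[[0, 0, 0], [0, 0, 0], 0.5], [[0, 0, 0], [0, 0, 0], 0.4], [[0, 0, 0], [0, 0, 0], 0.4], [[0, 0.02, 0.1], [0, 0, 0], 0.4], [[0, 0.1, 0.25], [0, 0, 0], 0.4], [[0, 0.25, 0.3], [0, 0, 0], 0.4], [[0, 0.25, 0.3], [0, 0, 0], 0.4]]'

```text
t: 23.28
tool_pos: [0.4754, -0.0057, 0.2015]
orientation: [1.914, 2.489, 0.007]
force: [1.1, 0.6, -0.1]
opening: 0.0279
```

```bash
python3 - <<'E'
from h import *
ims=[]
for n in('side','scene'):
    C=cam(n)
    x0,y0=(150,120) if n=='side' else (100,170)
    ims.append(cv2.resize(C['img'][y0:y0+300,x0:x0+300,::-1],(400,400)))
cv2.imwrite(f'pics/b15.png',np.hstack(ims))
plan((.40,.33,.2,-1.7),(.43,.33,.2,1.434))
E
```

```text
t 23.38 pos [ 0.4775 -0.0028  0.2043] yaw 0.265 q6 -0.38 F [ 1.1 -0.2  0.4] open 0.0279
-> [0.4  0.33 0.2 ] [ [-0.1291, 0.5546, -0.0072] , ...] rows>= 6  turns: [(np.float64(1.176), np.float64(-0.75), [-0.0014, 0.0011, 0.1872]), (np.float64(-1.965), np.float64(2.39), [0.0012, 0.0015, -0.3128])]
-> [0.43 0.33 0.2 ] [ [-0.0791, 0.5546, -0.0072] , ...] rows>= 6  turns: [(np.float64(1.169), np.float64(-0.78), [-0.0014, 0.0011, 0.186]), (np.float64(-1.973), np.float64(2.36), [0.0013, 0.0015, -0.314])]
```

View pics/b15.png

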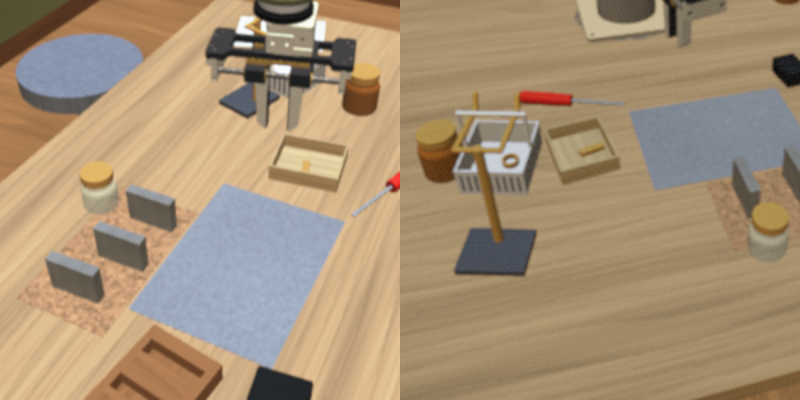

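```bash
python3 - <<'E'
from h import *
plan((.56,.34,.2,1.434))
E
```

```text
t 23.38 pos [ 0.4775 -0.0028  0.2043] yaw 0.265 q6 -0.38 F [ 1.1 -0.2  0.4] open 0.0279
-> [0.56 0.34 0.2 ] [ [0.1375, 0.5713, -0.0072] , ...] rows>= 6  turns: [(np.float64(1.169), np.float64(-0.89), [-0.0014, 0.0011, 0.186]), (np.float64(-1.973), np.float64(2.25), [0.0013, 0.0015, -0.314])]
```

Call:
jog_arm --commands '[[[0.1375, 0.571, -0.007], [-0.0014, 0.0011, 0.186], 0.2], [[0.1375, 0.571, -0.007], [-0.0014, 0.0011, 0.186], 0.2], [[0.1375, 0.571, -0.007], [-0.0014, 0.0011, 0.186], 0.2], [[0.1375, 0.571, -0.007], [-0.0014, 0.0011, 0.186], 0.2], [[0.1375, 0.571, -0.007], [-0.0014, 0.0011, 0.186], 0.2], [[0.1375, 0.571, -0.007], [-0.0014, 0.0011, 0.186], 0.2], [[0.1375, 0.571, -0.007], [-0.0014, 0.0011, 0.186], 0.2], [[0.1375, 0.571, -0.007], [-0.0014, 0.0011, 0.186], 0.2], [[0.1375, 0.571, -0.007], [-0.0014, 0.0011, 0.186], 0.2], [[0.1375, 0.571, -0.007], [-0.0014, 0.0011, 0.186], 0.2]]'

```text
t: 24.62
tool_pos: [0.5602, 0.339, 0.2004]
orientation: [0.217, 3.133, 0.0]
force: [0.3, 0.4, 0.0]
opening: 0.0369
```

```bash
cat >> h.py <<'E'
def slots(C,p):
    im=C['img'][:,:,::-1].copy()
    for i in(-1,0,1):
        q=np.array([[-.043,-.0105,.03],[.043,-.0105,.03],[.043,.0105,.03],[-.043,.0105,.03]])+[0,.06*i,0]
        cv2.polylines(im,[np.round(proj(C,place(q,*p))*16).astype(np.int32)],True,(0,0,255),1,cv2.LINE_AA,4)
    q=np.array([[-.055,-.09,.03],[.055,-.09,.03],[.055,.09,.03],[-.055,.09,.03]])
    cv2.polylines(im,[np.round(proj(C,place(q,*p))*16).astype(np.int32)],True,(0,255,0),1,cv2.LINE_AA,4)
    return im
E
python3 - <<'E'
from h import *
C=cam('wrist'); import pickle; pickle.dump(C,open('rackC.pkl','wb'))
cv2.imwrite('pics/w16.png',C['img'][:,:,::-1])
cv2.imwrite('pics/w16b.png',slots(C,[.4924,.3508,3.0043]))
for d in robot.trace('wrist','rack')[:2]:
    print(d['p'],d['uv'],d['pixels'].sum(),fit([(C,d['pixels'].astype(float))],M['rack'],.492,.351,yaws=[3.0]))
E
```

```text
0.91 [324.7, 145.7] 21516 (array([0.49354178, 0.35054219, 2.99329154]), np.float64(0.031969771314048434))
```

View pics/w16b.png

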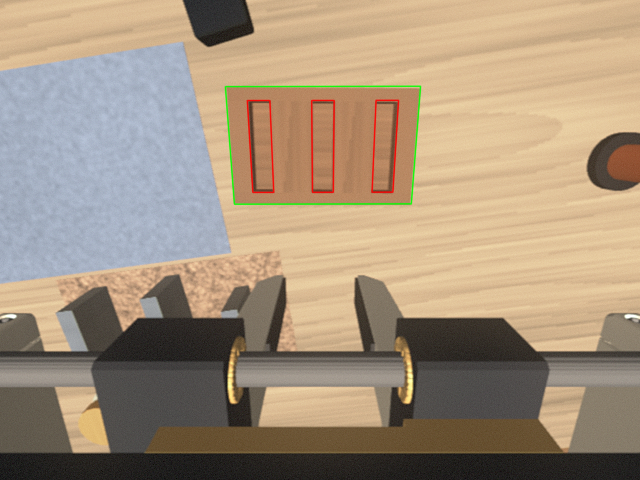

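```bash
python3 - <<'E'
from h import *; import pickle
C=pickle.load(open('rackC.pkl','rb'))
K=dict(C); K['img']=cv2.resize(C['img'],(2560,1920),interpolation=cv2.INTER_CUBIC); k=C['K'].copy(); k[:2]*=4; k[:2,2]+=1.5; K['K']=k
a=slots(K,[.4924,.3508,3.0043])[320:840,880:1700]; b=slots(K,[.4935,.3505,2.9933])[320:840,880:1700]
cv2.imwrite('pics/z1.png',cv2.resize(a,(780,495))); cv2.imwrite('pics/z2.png',cv2.resize(b,(780,495)))
E
```

```text
(no output)
```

View pics/z1.png

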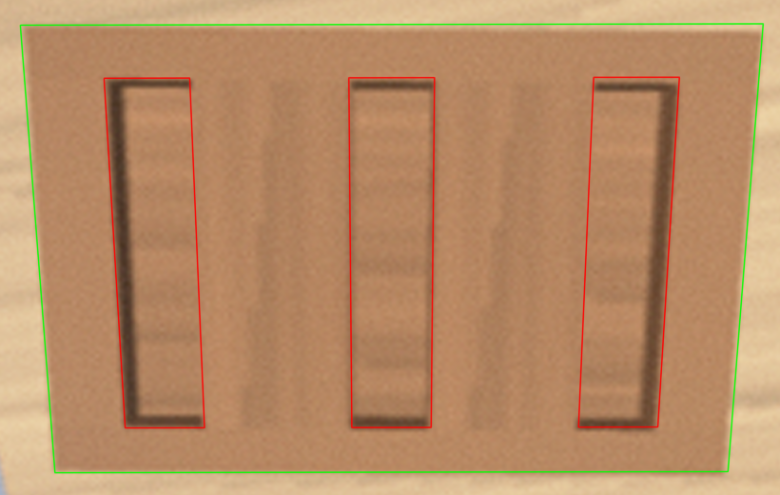

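View pics/z2.png

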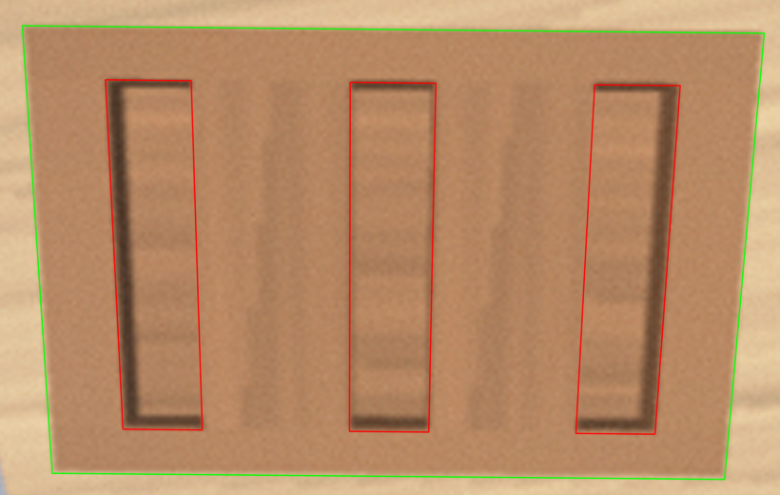

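```bash
python3 - <<'E'
from h import *
plan((.735,.15,.2,1.571))
E
```

```text
t 24.73 pos [0.5602 0.3393 0.2005] yaw 1.433 q6 -0.97 F [-0.   0.4 -0.5] open 0.0369
-> [0.735 0.15  0.2  ] [ [0.2914, -0.3155, -0.0008] , ...] rows>= 5  turns: [(np.float64(0.138), np.float64(-1.37), [-0.0, 0.0001, 0.022]), (np.float64(-3.004), np.float64(1.77), [0.0002, 0.0, -0.478])]
```

Call:
jog_arm --commands '[[[0.2914, -0.3155, 0], [0, 0, 0.022], 0.2], [[0.2914, -0.3155, 0], [0, 0, 0.022], 0.2], [[0.2914, -0.3155, 0], [0, 0, 0.022], 0.2], [[0.2914, -0.3155, 0], [0, 0, 0.022], 0.2], [[0.2914, -0.3155, 0], [0, 0, 0.022], 0.2], [[0.2914, -0.3155, 0], [0, 0, 0.022], 0.2], [[0.2914, -0.3155, 0], [0, 0, 0.022], 0.2]]'

```text
t: 25.6
tool_pos: [0.7343, 0.1514, 0.2008]
orientation: [-0.003, 3.141, 0.001]
force: [-0.3, -0.5, -0.1]
opening: 0.037
```

```bash
python3 - <<'E'
from h import *
C=cam('wrist')
im=C['img'][:,:,::-1].copy()
for d in robot.trace('wrist','block_a')[:4]:
    g=ray(C,d['uv'],.03)
    x,c=fit([(C,d['pixels'].astype(float))],M['block_a'],g[0],g[1],yaws=[0]); print(round(float(d['p']),2),d['uv'],np.round(x,4),round(c,3))
    s=(sil(C,M['block_a'],*x)>.5).astype(np.uint8); cs,_=cv2.findContours(s,0,1); cv2.drawContours(im,cs,-1,(0,0,255),1)
cv2.imwrite('pics/w17.png',im)
plan((.6774,.2347,.1,1.571))
E
```

```text
0.93 [323.0, 130.8] [0.6535 0.155  0.0261] 0.077
0.72 [224.2, 134.3] [ 0.6559  0.0645 -0.017 ] 0.089
t 25.7 pos [0.7343 0.1517 0.201 ] yaw 1.573 q6 -1.44 F [ 0.6 -0.3 -0.1] open 0.0372
-> [0.677 0.235 0.1  ] [ [-0.0948, 0.1384, -0.1683] , ...] rows>= 3  turns: [(np.float64(-0.002), np.float64(-1.24), [-0.0001, 0.0001, -0.0003])]
```

View pics/w17.png

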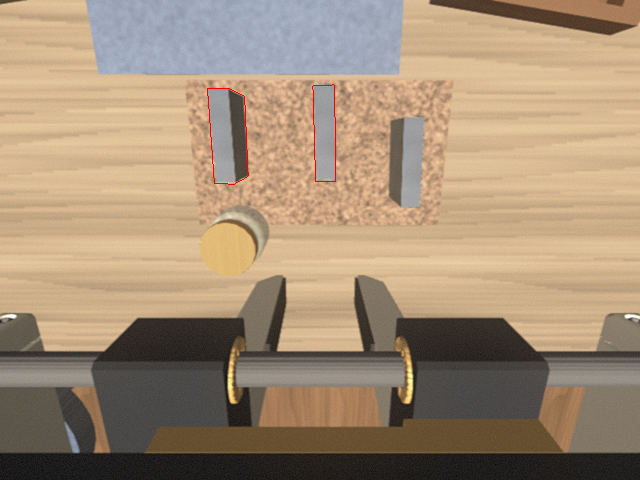

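```bash
python3 - <<'E'
from h import *
C=cam('wrist')
im=C['img'].astype(int)
for r in [np.mean([ray(C,u,.06) for u in q],axis=0) for q in [[(404,118),(424,117.5),(402.5,207),(420,207)],[(313,84.5),(334,84.5),(315.5,181),(335.5,181)],[(207.5,88),(228,88),(214.5,183.5),(234,183.5)]]]: print(r)
K=dict(C); z=cv2.resize(C['img'][70:220,180:440,::-1],(780,450),interpolation=cv2.INTER_CUBIC); cv2.imwrite('pics/w18.png',z)
plan((.679,.2345,.1,1.571),(.679,.2345,.03,1.571))
E
```

```text
[0.67859497 0.2345029  0.06      ]
[0.65351929 0.1553819  0.06      ]
[0.65616973 0.06469951 0.06      ]
t 25.75 pos [0.7344 0.1515 0.201 ] yaw 1.573 q6 -1.44 F [-0.1  0.1 -0.5] open 0.0371
-> [0.679 0.234 0.1  ] [ [-0.0923, 0.1383, -0.1684] , ...] rows>= 3  turns: [(np.float64(-0.002), np.float64(-1.24), [-0.0001, 0.0002, -0.0003])]
-> [0.679 0.234 0.03 ] [ [-0.0923, 0.1383, -0.285] , ...] rows>= 4  turns: [(np.float64(-0.002), np.float64(-1.24), [-0.0001, 0.0002, -0.0003])]
```

View pics/w18.png

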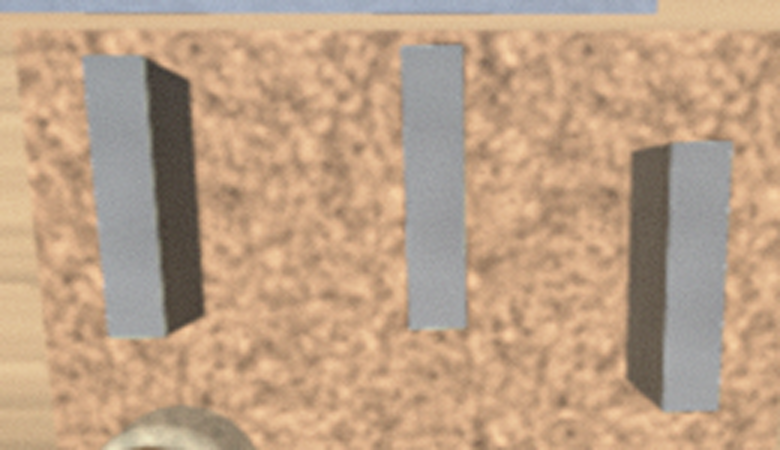

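Call:
jog_arm --commands '[[[-0.093, 0.138, -0.1], [0, 0, 0], 0.1], [[-0.093, 0.138, -0.168], [0, 0, 0], 0.1], [[-0.093, 0.138, -0.168], [0, 0, 0], 0.1], [[-0.093, 0.138, -0.168], [0, 0, 0], 0.1], [[-0.093, 0.138, -0.23], [0, 0, 0], 0.1], [[-0.093, 0.138, -0.28], [0, 0, 0], 0.1], [[-0.093, 0.138, -0.28], [0, 0, 0], 0.1], [[-0.093, 0.138, -0.28], [0, 0, 0], 0.8], [[-0.093, 0.138, -0.28], [0, 0, 0], 0.8], [[-0.093, 0.138, -0.28], [0, 0, 0], 0.8]]' --newtons 30

```text
t: 27.0
tool_pos: [0.6799, 0.2345, 0.0351]
orientation: [-0.003, 3.138, 0.002]
force: [0.8, -1.4, 1.7]
opening: 0.0178
```

```bash
python3 - <<'E'
from h import *
plan((.6786,.2345,.12,1.571),(.5016,.4101,.12,1.427),(.5016,.4101,.07,1.427))
E
```

```text
t 27.0 pos [0.6799 0.2345 0.0351] yaw 1.573 q6 -1.31 F [ 0.8 -1.4  1.7] open 0.0178
-> [0.679 0.234 0.12 ] [ [-0.0022, -0.0001, 0.1415] , ...] rows>= 2  turns: [(np.float64(-0.002), np.float64(-1.24), [-0.0002, 0.0006, -0.0003])]
-> [0.502 0.41  0.12 ] [ [-0.2972, 0.2926, 0.1415] , ...] rows>= 5  turns: [(np.float64(-0.146), np.float64(-0.74), [-0.0001, 0.0006, -0.0232])]
-> [0.502 0.41  0.07 ] [ [-0.2972, 0.2926, 0.0581] , ...] rows>= 5  turns: [(np.float64(-0.146), np.float64(-0.74), [-0.0001, 0.0006, -0.0232])]
```

Call:
jog_arm --commands '[[[0, 0, 0.08], [0, 0, 0], 0.8], [[0, 0, 0.14], [0, 0, 0], 0.8], [[-0.295, 0.2926, 0.1415], [0, 0, -0.0232], 0.8], [[-0.295, 0.2926, 0.1415], [0, 0, -0.0232], 0.8], [[-0.295, 0.2926, 0.1415], [0, 0, -0.0232], 0.8], [[-0.295, 0.2926, 0.1415], [0, 0, -0.0232], 0.8], [[-0.295, 0.2926, 0.1415], [0, 0, -0.0232], 0.8], [[-0.295, 0.2926, 0.1415], [0, 0, -0.0232], 0.8], [[-0.295, 0.2926, 0.08], [0, 0, -0.0232], 0.8], [[-0.295, 0.2926, 0.07], [0, 0, -0.0232], 0.8]]'

```text
t: 28.25
tool_pos: [0.5023, 0.4075, 0.0741]
orientation: [0.229, 3.133, -0.004]
force: [-0.5, 0.4, -1.2]
opening: 0.0178
```

```bash
python3 - <<'E'
from h import *
C=cam('wrist'); im=slots(C,[.493,.3507,2.998]); 
for q in([0,.019],):pass
cv2.imwrite('pics/w19.png',im)
plan((.5029,.4101,.07,1.427),(.5029,.4101,.042,1.427))
E
```

```text
t 28.3 pos [0.5025 0.4078 0.0746] yaw 1.425 q6 -0.82 F [-0.7 -0.3 -1. ] open 0.0179
-> [0.503 0.41  0.07 ] [ [0.0006, 0.0038, -0.0076] , ...] rows>= 1  turns: [(np.float64(0.002), np.float64(-0.74), [0.0004, 0.0001, 0.0003])]
-> [0.503 0.41  0.042] [ [0.0006, 0.0038, -0.0543] , ...] rows>= 1  turns: [(np.float64(0.002), np.float64(-0.74), [0.0004, 0.0001, 0.0003])]
```

View pics/w19.png

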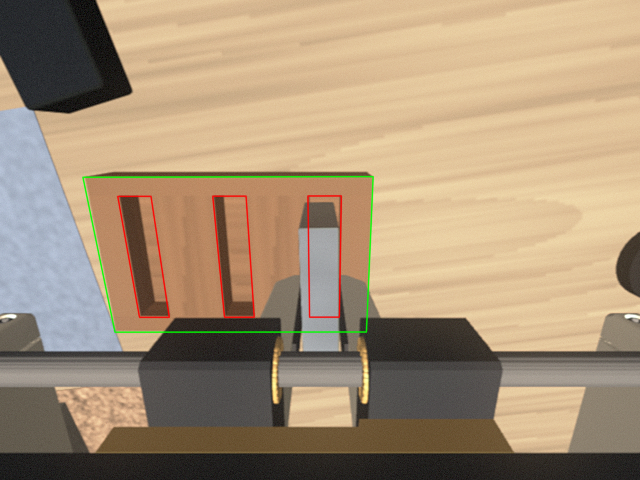

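Call:
jog_arm --commands '[[[0.0006, 0.0038, -0.004], [0, 0, 0.0003], 0.8], [[0.0006, 0.0038, -0.008], [0, 0, 0.0003], 0.8], [[0.0006, 0.0038, -0.008], [0, 0, 0.0003], 0.8], [[0.0006, 0.0038, -0.008], [0, 0, 0.0003], 0.8]]'

```text
t: 28.8
tool_pos: [0.5031, 0.4104, 0.0703]
orientation: [0.225, 3.132, -0.003]
force: [0.1, 0.2, -1.1]
opening: 0.0181
```

```bash
cat >> h.py <<'E'
def heldcheck(slot,rk=(.493,.3507,2.998)):
    """overlay of held block (from TCP) and slot"""
    C=cam('wrist'); s=robot.read_state(); im=slots(C,rk)
    cv2.imwrite('pics/hc.png',im)
E
python3 - <<'E'
from h import *
plan((.5029,.4101,.07,1.427),(.5029,.4101,.042,1.427))
C=cam('wrist'); im=slots(C,[.493,.3507,2.998]); 
s=robot.read_state(); 
# model block: held, centre at TCP-1.3mm along -x block, bottom = tcp z-.0351
yaw=np.arctan2(*R.from_rotvec(s['orientation']).as_matrix()[[1,0],1])-np.pi/2
p=s['tool_pos']; ctr=p[:2]-.0013*np.array([np.cos(yaw),np.sin(yaw)])
b=place(box(-.04,.04,-.009,.009,.0,.06),*ctr,yaw,p[2]-.0351)
h=cv2.convexHull(proj(C,b).astype(np.float32)); cv2.polylines(im,[np.round(h*16).astype(np.int32)],True,(255,0,0),1,cv2.LINE_AA,4)
cv2.imwrite('pics/w20.png',cv2.resize(im[160:360,220:420],(600,600),interpolation=cv2.INTER_CUBIC))
E
```

```text
t 28.8 pos [0.5031 0.4104 0.0703] yaw 1.427 q6 -0.82 F [ 0.1  0.2 -1.1] open 0.0181
-> [0.503 0.41  0.07 ] [ [-0.0004, -0.0004, -0.0006] , ...] rows>= 1  turns: [(np.float64(-0.0), np.float64(-0.74), [0.0003, 0.0002, -0.0])]
-> [0.503 0.41  0.042] [ [-0.0004, -0.0004, -0.0472] , ...] rows>= 1  turns: [(np.float64(-0.0), np.float64(-0.74), [0.0003, 0.0002, -0.0])]
```

View pics/w20.png

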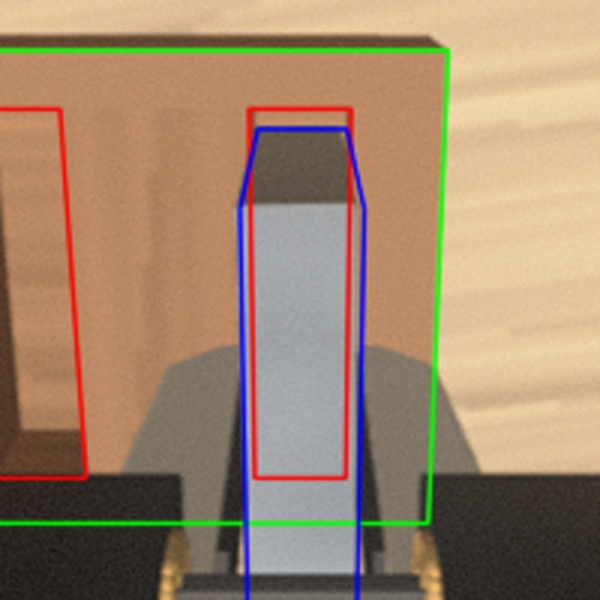

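Call:
jog_arm --commands '[[[0, -0.0004, -0.008], [0, 0, 0], 0.8], [[0, -0.0004, -0.016], [0, 0, 0], 0.8], [[0, -0.0004, -0.024], [0, 0, 0], 0.8], [[0, -0.0004, -0.024], [0, 0, 0], 0.8]]'

```text
t: 29.35
tool_pos: [0.5025, 0.4097, 0.0549]
orientation: [0.225, 3.134, -0.004]
force: [-0.4, 0.2, -0.7]
opening: 0.0181
```

Entered without contact. Continue down.

Call:
jog_arm --commands '[[[0, 0, -0.008], [0, 0, 0], 0.8], [[0, 0, -0.014], [0, 0, 0], 0.8], [[0, 0, -0.02], [0, 0, 0], 0.8], [[0, 0, -0.022], [0, 0, 0], 0.8], [[0, 0, -0.022], [0, 0, 0], 0.8]]'

```text
t: 29.98
tool_pos: [0.5028, 0.4101, 0.0431]
orientation: [0.225, 3.133, -0.003]
force: [-2.9, -2.2, 7.9]
opening: 0.0177
```

Call:
jog_arm --commands '[[[0, 0, 0], [0, 0, 0], 0.4], [[0, 0, 0], [0, 0, 0], 0.3], [[0, 0, 0.05], [0, 0, 0], 0.3], [[0, 0, 0.14], [0, 0, 0], 0.3], [[0, 0, 0.2], [0, 0, 0.01], 0.3], [[0, 0, 0.2], [0, 0, 0.0229], 0.1]]'

```text
t: 30.72
tool_pos: [0.5051, 0.4116, 0.1681]
orientation: [-0.004, 3.134, 0.004]
force: [0.3, -0.0, 0.4]
opening: 0.0381
```

```bash
python3 - <<'E'
from h import *
C=cam('side'); cv2.imwrite('pics/s21.png',cv2.resize(C['img'][180:480,150:450,::-1],(600,600)))
plan((.6535,.1554,.12,1.571),(.6535,.1554,.033,1.571))
E
```

```text
t 30.77 pos [0.5041 0.4109 0.1657] yaw 1.578 q6 -0.97 F [-0.2 -0.2 -0.4] open 0.0401
-> [0.654 0.155 0.12 ] [ [0.2491, -0.4259, -0.0762] , ...] rows>= 5  turns: [(np.float64(-0.007), np.float64(-1.34), [-0.0001, 0.0007, -0.0011])]
-> [0.654 0.155 0.033] [ [0.2491, -0.4259, -0.2212] , ...] rows>= 6  turns: [(np.float64(-0.007), np.float64(-1.34), [-0.0001, 0.0007, -0.0011])]
```

View pics/s21.png

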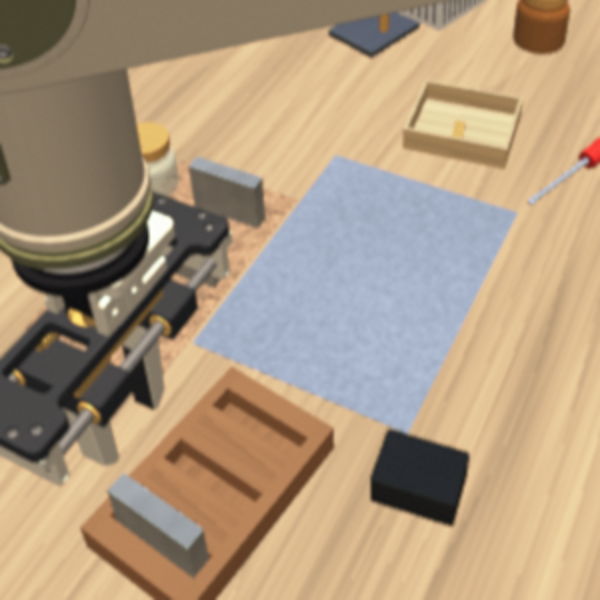

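Call:
jog_arm --commands '[[[0.249, -0.426, -0.05], [0, 0.0007, -0.001], 0.1], [[0.249, -0.426, -0.05], [0, 0.0007, -0.001], 0.1], [[0.249, -0.426, -0.05], [0, 0.0007, -0.001], 0.1], [[0.249, -0.426, -0.05], [0, 0.0007, -0.001], 0.1], [[0.249, -0.426, -0.076], [0, 0.0007, -0.001], 0.1], [[0.249, -0.426, -0.076], [0, 0.0007, -0.001], 0.1], [[0.249, -0.426, -0.076], [0, 0.0007, -0.001], 0.1], [[0.249, -0.426, -0.16], [0, 0.0007, -0.001], 0.1], [[0.249, -0.426, -0.221], [0, 0.0007, -0.001], 0.1], [[0.249, -0.426, -0.221], [0, 0.0007, -0.001], 0.1]]'

```text
t: 32.02
tool_pos: [0.6498, 0.1566, 0.0295]
orientation: [0.004, -3.135, 0.001]
force: [0.4, 0.1, 0.3]
opening: 0.0418
```

Call:
jog_arm --commands '[[[0, 0, -0.002], [0, 0, 0], 0.8], [[0, 0, -0.002], [0, 0, 0], 0.8], [[0, 0, -0.002], [0, 0, 0], 0.8], [[0, 0, -0.002], [0, 0, 0], 0.8]]'

```text
t: 32.52
tool_pos: [0.6511, 0.1569, 0.0303]
orientation: [0.004, -3.137, -0.0]
force: [-0.9, 1.1, 6.7]
opening: 0.0178
```

```bash
python3 - <<'E'
from h import *
plan((.6535,.1554,.12,1.571),(.493,.3507,.12,1.427))
E
```

```text
t 32.52 pos [0.6511 0.1569 0.0303] yaw 1.573 q6 -1.41 F [-0.9  1.1  6.7] open 0.0178
-> [0.654 0.155 0.12 ] [ [0.0041, -0.0025, 0.1495] , ...] rows>= 2  turns: [(np.float64(-0.002), np.float64(-1.34), [-0.0, -0.0007, -0.0003])]
-> [0.493 0.351 0.12 ] [ [-0.2634, 0.323, 0.1495] , ...] rows>= 5  turns: [(np.float64(-0.146), np.float64(-0.81), [-0.0001, -0.0007, -0.0233])]
```

Call:
jog_arm --commands '[[[0, 0, 0.08], [0, 0, 0], 0.8], [[0, 0, 0.14], [0, 0, 0], 0.8], [[-0.2675, 0.3235, 0.16], [0, -0.0007, -0.0233], 0.8], [[-0.2675, 0.3235, 0.16], [0, -0.0007, -0.0233], 0.8], [[-0.2675, 0.3235, 0.16], [0, -0.0007, -0.0233], 0.8], [[-0.2675, 0.3235, 0.16], [0, -0.0007, -0.0233], 0.8], [[-0.2675, 0.3235, 0.16], [0, -0.0007, -0.0233], 0.8], [[-0.2675, 0.3235, 0.16], [0, -0.0007, -0.0233], 0.8], [[-0.2675, 0.3235, 0.09], [0, -0.0007, -0.0233], 0.8], [[-0.2675, 0.3235, 0.07], [0, -0.0007, -0.0233], 0.8]]'

```text
t: 33.78
tool_pos: [0.4898, 0.3485, 0.0693]
orientation: [-0.229, -3.13, 0.004]
force: [-0.1, -0.9, -1.3]
opening: 0.0182
```

```bash
cat >> h.py <<'E'
def held(dx,dz,fn):
    C=cam('wrist'); im=slots(C,[.493,.3507,2.998]); s=robot.read_state()
    yaw=np.arctan2(*R.from_rotvec(s['orientation']).as_matrix()[[1,0],1])-np.pi/2
    p=s['tool_pos']; ctr=p[:2]+dx*np.array([np.cos(yaw),np.sin(yaw)])
    b=place(box(-.04,.04,-.009,.009,.0,.06),*ctr,yaw,p[2]-dz)
    h=cv2.convexHull(proj(C,b).astype(np.float32)); cv2.polylines(im,[np.round(h*16).astype(np.int32)],True,(255,0,0),1,cv2.LINE_AA,4)
    cv2.imwrite(fn,cv2.resize(im[160:360,220:420],(600,600),interpolation=cv2.INTER_CUBIC))
E
python3 - <<'E'
from h import *
held(.0024,.0303,'pics/w22.png')
plan((.4906,.3510,.068,1.427),(.4906,.3510,.038,1.427))
E
```

```text
t 33.83 pos [0.4894 0.3485 0.0686] yaw 1.425 q6 -0.89 F [-2.   0.1 -2. ] open 0.0175
-> [0.491 0.351 0.068] [ [0.0019, 0.0042, -0.001] , ...] rows>= 1  turns: [(np.float64(0.002), np.float64(-0.81), [0.0004, -0.0007, 0.0004])]
-> [0.491 0.351 0.038] [ [0.0019, 0.0042, -0.051] , ...] rows>= 1  turns: [(np.float64(0.002), np.float64(-0.81), [0.0004, -0.0007, 0.0004])]
```

View pics/w22.png

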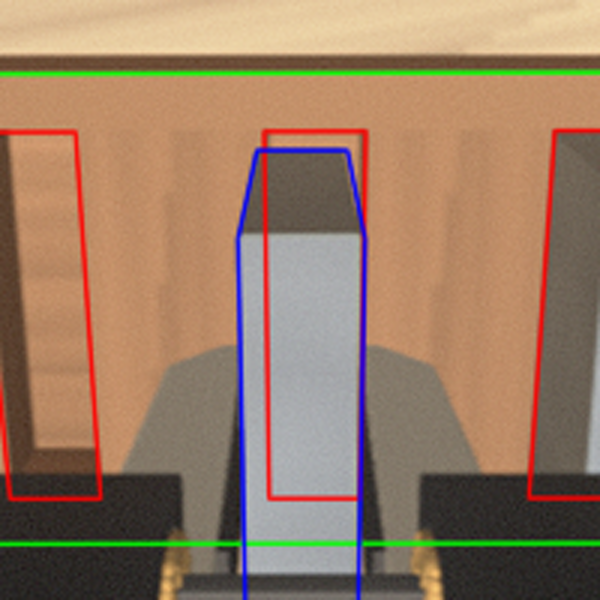

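Held block agrees with the model; it just needs the remaining +2.5 mm y correction.

Call:
jog_arm --commands '[[[0.0019, 0.0042, 0], [0.0004, 0, 0.0004], 0.8], [[0.0019, 0.0042, 0], [0.0004, 0, 0.0004], 0.8], [[0.0019, 0.0042, 0], [0.0004, 0, 0.0004], 0.8], [[0.0019, 0.0042, 0], [0.0004, 0, 0.0004], 0.8]]'

```text
t: 34.33
tool_pos: [0.4909, 0.3512, 0.0694]
orientation: [-0.225, -3.13, -0.0]
force: [-0.3, -0.9, -1.1]
opening: 0.0175
```

```bash
python3 - <<'E'
from h import *
plan((.4906,.3510,.05,1.427),(.4906,.3510,.037,1.427))
E
```

```text
t 34.33 pos [0.4909 0.3512 0.0694] yaw 1.427 q6 -0.89 F [-0.3 -0.9 -1.1] open 0.0175
-> [0.491 0.351 0.05 ] [ [-0.0006, -0.0004, -0.0323] , ...] rows>= 1  turns: [(np.float64(-0.0), np.float64(-0.81), [-0.0001, -0.0006, -0.0])]
-> [0.491 0.351 0.037] [ [-0.0006, -0.0004, -0.0539] , ...] rows>= 1  turns: [(np.float64(-0.0), np.float64(-0.81), [-0.0001, -0.0006, -0.0])]
```

Call:
jog_arm --commands '[[[-0.0003, -0.0003, -0.01], [0, 0, 0], 0.8], [[-0.0003, -0.0003, -0.02], [0, 0, 0], 0.8], [[-0.0003, -0.0003, -0.03], [0, 0, 0], 0.8], [[-0.0003, -0.0003, -0.032], [0, 0, 0], 0.8]]'

```text
t: 34.83
tool_pos: [0.4902, 0.3507, 0.0491]
orientation: [-0.225, -3.129, 0.001]
force: [-0.7, 0.2, -0.9]
opening: 0.0178
```

Call:
jog_arm --commands '[[[0, 0, -0.008], [0, 0, 0], 0.8], [[0, 0, -0.014], [0, 0, 0], 0.8], [[0, 0, -0.02], [0, 0, 0], 0.8], [[0, 0, -0.023], [0, 0, 0], 0.8], [[0, 0, -0.023], [0, 0, 0], 0.8]]'

```text
t: 35.45
tool_pos: [0.4907, 0.3512, 0.0382]
orientation: [-0.225, -3.13, 0.0]
force: [-9.9, -5.4, 20.6]
opening: 0.0179
```

Call:
jog_arm --commands '[[[0, 0, 0.003], [0, 0, 0], 0.4], [[0, 0, 0.003], [0, 0, 0], 0.3], [[0, 0, 0.05], [0, 0, 0], 0.3], [[0, 0, 0.14], [0, 0, 0], 0.3], [[0, 0, 0.2], [0, 0, 0.01], 0.3], [[0, 0, 0.2], [0, 0, 0.0229], 0.1], [[0, 0, 0.2], [0, 0, 0.0229], 0.1]]'

```text
t: 36.33
tool_pos: [0.4908, 0.3512, 0.1583]
orientation: [0.0, -3.138, 0.0]
force: [-0.2, -0.5, -1.7]
opening: 0.0416
```

```bash
python3 - <<'E'
from h import *
plan((.6562,.0647,.12,1.543),(.6562,.0647,.035,1.543))
E
```

```text
t 36.33 pos [0.4908 0.3512 0.1583] yaw 1.571 q6 -1.04 F [-0.2 -0.5 -1.7] open 0.0416
-> [0.656 0.065 0.12 ] [ [0.2757, -0.4775, -0.0638] , ...] rows>= 6  turns: [(np.float64(-0.028), np.float64(-1.44), [0.0, -0.0006, -0.0044])]
-> [0.656 0.065 0.035] [ [0.2757, -0.4775, -0.2055] , ...] rows>= 6  turns: [(np.float64(-0.028), np.float64(-1.44), [0.0, -0.0006, -0.0044])]
```

Call:
jog_arm --commands '[[[0.2757, -0.4775, -0.03], [0, 0, -0.0044], 0.1], [[0.2757, -0.4775, -0.03], [0, 0, -0.0044], 0.1], [[0.2757, -0.4775, -0.03], [0, 0, -0.0044], 0.1], [[0.2757, -0.4775, -0.03], [0, 0, -0.0044], 0.1], [[0.2757, -0.4775, -0.03], [0, 0, -0.0044], 0.1], [[0.2757, -0.4775, -0.064], [0, 0, -0.0044], 0.1], [[0.2757, -0.4775, -0.064], [0, 0, -0.0044], 0.1], [[0.2757, -0.4775, -0.064], [0, 0, -0.0044], 0.1], [[0.2757, -0.4775, -0.15], [0, 0, -0.0044], 0.1], [[0.2757, -0.4775, -0.19], [0, 0, -0.0044], 0.1]]'

```text
t: 37.58
tool_pos: [0.6544, 0.067, 0.0423]
orientation: [-0.04, -3.135, -0.0]
force: [-0.6, -0.4, -0.3]
opening: 0.0415
```

Call:
jog_arm --commands '[[[0.002, -0.001, -0.012], [0, 0, 0], 0.1], [[0.002, -0.001, -0.012], [0, 0, 0], 0.1], [[0.002, -0.001, -0.012], [0, 0, 0], 0.8], [[0.002, -0.001, -0.012], [0, 0, 0], 0.8], [[0.002, -0.001, -0.012], [0, 0, 0], 0.8], [[0.002, -0.001, -0.012], [0, 0, 0], 0.8]]'

```text
t: 38.33
tool_pos: [0.6563, 0.0663, 0.0362]
orientation: [-0.04, -3.137, -0.0]
force: [-1.2, -0.1, 4.7]
opening: 0.0174
```

```bash
python3 - <<'E'
from h import *
plan((.6562,.0647,.12,None),(.4844,.2913,.12,1.427))
E
```

```text
t 38.33 pos [0.6563 0.0663 0.0362] yaw 1.545 q6 -1.52 F [-1.2 -0.1  4.7] open 0.0174
-> [0.656 0.065 0.12 ] [ [-0.0002, -0.0027, 0.1397] , ...] rows>= 2  turns: [(np.float64(0.0), np.float64(-1.45), [-0.0001, -0.0007, -0.0])]
-> [0.484 0.291 0.12 ] [ [-0.2866, 0.375, 0.1397] , ...] rows>= 5  turns: [(np.float64(-0.118), np.float64(-0.89), [-0.0001, -0.0007, -0.0188])]
```

Call:
jog_arm --commands '[[[0, 0, 0.08], [0, 0, 0], 0.8], [[0, 0, 0.14], [0, 0, 0], 0.8], [[-0.286, 0.375, 0.15], [0, -0.0007, -0.0188], 0.8], [[-0.286, 0.375, 0.15], [0, -0.0007, -0.0188], 0.8], [[-0.286, 0.375, 0.15], [0, -0.0007, -0.0188], 0.8], [[-0.286, 0.375, 0.15], [0, -0.0007, -0.0188], 0.8], [[-0.286, 0.375, 0.15], [0, -0.0007, -0.0188], 0.8], [[-0.286, 0.375, 0.15], [0, -0.0007, -0.0188], 0.8], [[-0.286, 0.379, 0.09], [0, -0.0007, -0.0188], 0.8], [[-0.286, 0.379, 0.065], [0, -0.0007, -0.0188], 0.8]]'

```text
t: 39.58
tool_pos: [0.4838, 0.2923, 0.0729]
orientation: [-0.226, -3.131, 0.002]
force: [-1.1, 0.5, -1.7]
opening: 0.0176
```

```bash
python3 - <<'E'
from h import *
held(0,.0362,'pics/w23.png')
plan((.4844,.2913,.072,1.427))
E
```

```text
t 39.62 pos [0.483  0.2918 0.0712] yaw 1.426 q6 -0.97 F [-1.4 -0.8 -3.9] open 0.0178
-> [0.484 0.291 0.072] [ [0.0023, -0.0009, 0.0013] , ...] rows>= 1  turns: [(np.float64(0.001), np.float64(-0.89), [0.0003, -0.0007, 0.0001])]
```

View pics/w23.png

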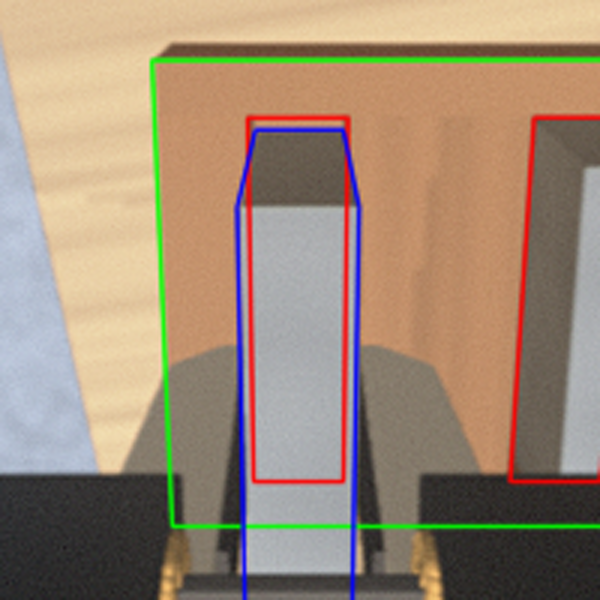

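Call:
jog_arm --commands '[[[0.002, -0.0009, 0], [0.0003, 0, 0], 0.8], [[0.002, -0.0009, 0], [0.0003, 0, 0], 0.8], [[0.002, -0.0009, -0.003], [0.0003, 0, 0], 0.8], [[0.002, -0.0009, -0.003], [0.0003, 0, 0], 0.8]]'

```text
t: 40.12
tool_pos: [0.4845, 0.2914, 0.0699]
orientation: [-0.227, -3.129, 0.0]
force: [-0.9, -0.1, -0.4]
opening: 0.0177
```

```bash
python3 - <<'E'
from h import *
plan((.4844,.2913,.055,1.427))
E
```

```text
t 40.12 pos [0.4845 0.2914 0.0699] yaw 1.426 q6 -0.98 F [-0.9 -0.1 -0.4] open 0.0177
-> [0.484 0.291 0.055] [ [-0.0002, -0.0002, -0.0248] , ...] rows>= 1  turns: [(np.float64(0.001), np.float64(-0.89), [-0.0, -0.0006, 0.0001])]
```

Call:
jog_arm --commands '[[[0, 0, -0.01], [0, 0, 0], 0.8], [[0, 0, -0.02], [0, 0, 0], 0.8], [[0, 0, -0.025], [0, 0, 0], 0.8], [[0, 0, -0.025], [0, 0, 0], 0.8]]'

```text
t: 40.62
tool_pos: [0.4841, 0.2912, 0.0543]
orientation: [-0.227, -3.129, 0.001]
force: [0.4, 0.2, -1.3]
opening: 0.0179
```

Call:
jog_arm --commands '[[[0, 0, -0.008], [0, 0, 0], 0.8], [[0, 0, -0.014], [0, 0, 0], 0.8], [[0, 0, -0.019], [0, 0, 0], 0.8], [[0, 0, -0.021], [0, 0, 0], 0.8], [[0, 0, -0.021], [0, 0, 0], 0.8]]'

```text
t: 41.25
tool_pos: [0.4845, 0.2915, 0.0441]
orientation: [-0.226, -3.129, 0.001]
force: [-8.9, -4.1, 19.3]
opening: 0.0179
```

Seated at the expected floor height. Release and rise, then check everything.

Call:
jog_arm --commands '[[[0, 0, 0.003], [0, 0, 0], 0.4], [[0, 0, 0.003], [0, 0, 0], 0.3], [[0, 0, 0.05], [0, 0, 0], 0.3], [[0.05, 0, 0.14], [0, 0, 0], 0.3], [[0.1, 0.05, 0.25], [0, 0, 0], 0.3], [[0.13, 0.08, 0.25], [0, 0, 0], 0.3], [[0.13, 0.08, 0.25], [0, 0, 0], 0.3]]'

```text
t: 42.12
tool_pos: [0.5643, 0.341, 0.1953]
orientation: [-0.226, -3.132, -0.002]
force: [0.3, -1.0, -0.5]
opening: 0.0326
```

```bash
python3 - <<'E'
from h import *
s=robot.read_state(); print(s['tool_pos'])
C=cam('wrist'); im=C['img'][:,:,::-1].copy()
for i in(-1,0,1):
    c=place(np.array([[0,.06*i,0]]),.493,.3507,2.998)[0]
    h=cv2.convexHull(proj(C,place(M['block_a'][0],c[0],c[1],2.998,.008)).astype(np.float32)); cv2.polylines(im,[np.round(h*16).astype(np.int32)],True,(0,0,255),1,cv2.LINE_AA,4)
cv2.imwrite('pics/w24.png',im)
ims=[]
for n in('side','scene'):
    C=cam(n)
    x0,y0,w=(150,100,380) if n=='side' else (100,170,400)
    cv2.imwrite(f'pics/{n}24.png',cv2.resize(C['img'][y0:480,x0:x0+w,::-1],None,fx=1.5,fy=1.5))
E
```

```text
[0.56425791 0.34103606 0.19525288]
```

View pics/w24.png

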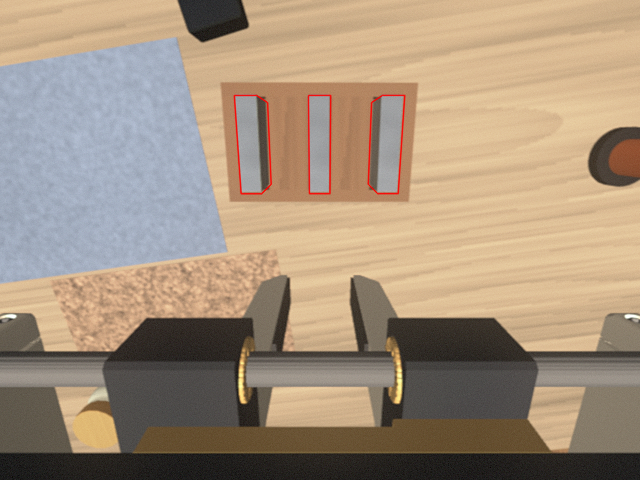

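View pics/side24.png

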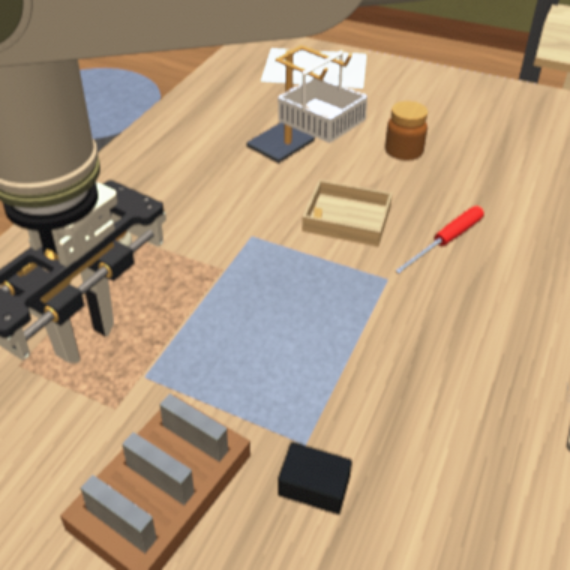

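View pics/scene24.png

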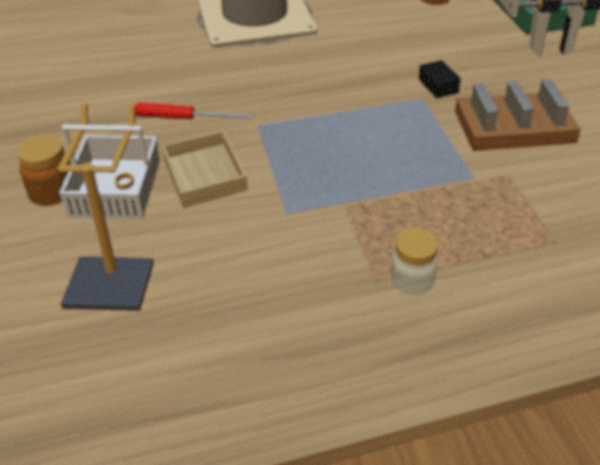

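```bash
python3 - <<'E'
from h import *
C=cam('side'); cv2.imwrite('pics/s25.png',cv2.resize(C['img'][210:280,340:430,::-1],(720,560),interpolation=cv2.INTER_CUBIC))
plan((.42,-.13,.30,-1.571),(.50,-.06,.28,.1))
E
```

```text
t 42.33 pos [0.5613 0.3387 0.1924] yaw 1.426 q6 -0.96 F [-0.9 -0.  -0.9] open 0.0324
-> [ 0.42 -0.13  0.3 ] [ [-0.2356, -0.7811, 0.1793] , ...] rows>= 9  turns: [(np.float64(0.144), np.float64(-1.87), [0.0003, -0.0011, 0.023]), (np.float64(-2.997), np.float64(1.27), [-0.0016, -0.0005, -0.477])]
-> [ 0.5  -0.06  0.28] [ [-0.1022, -0.6645, 0.146] , ...] rows>= 7  turns: [(np.float64(-1.326), np.float64(-0.22), [-0.0005, -0.0011, -0.2111])]
```

View pics/s25.png

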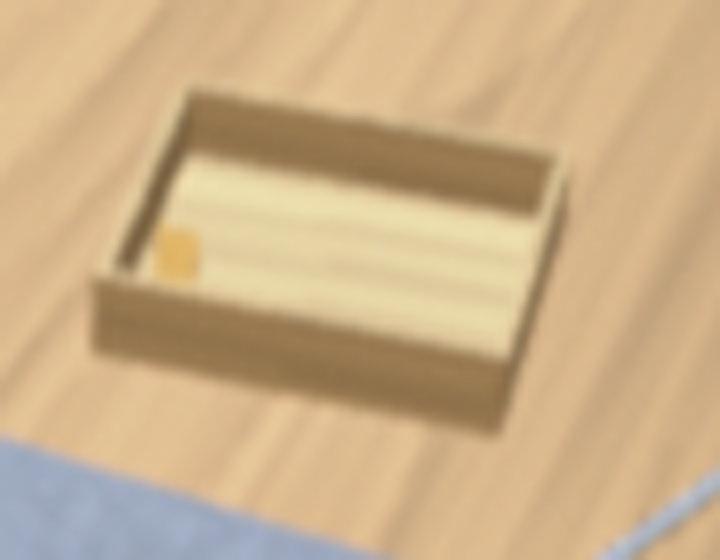

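```bash
python3 - <<'E'
from h import *
plan((.56,-.1,.33,-.292),(.56,-.36,.33,-.292))
E
```

```text
t 42.33 pos [0.5613 0.3387 0.1924] yaw 1.426 q6 -0.96 F [-0.9 -0.  -0.9] open 0.0324
-> [ 0.56 -0.1   0.33] [ [-0.0022, -0.7311, 0.2293] , ...] rows>= 8  turns: [(np.float64(-1.718), np.float64(0.12), [-0.0008, -0.001, -0.2735])]
-> [ 0.56 -0.36  0.33] [ [-0.0022, -1.1645, 0.2293] , ...] rows>= 12  turns: [(np.float64(-1.718), np.float64(-0.28), [-0.0008, -0.001, -0.2735])]
```

Call:
jog_arm --commands '[[[0, -0.05, 0.15], [0, 0, -0.02], 0.3], [[0, -0.731, 0.23], [0, 0, -0.2735], 0.3], [[0, -0.731, 0.23], [0, 0, -0.2735], 0.3], [[0, -0.731, 0.23], [0, 0, -0.2735], 0.3], [[0, -0.731, 0.23], [0, 0, -0.2735], 0.3], [[0, -0.731, 0.23], [0, 0, -0.2735], 0.3], [[0, -0.731, 0.23], [0, 0, -0.2735], 0.3], [[0, -0.731, 0.23], [0, 0, -0.2735], 0.3], [[0, -0.731, 0.23], [0, 0, -0.2735], 0.3], [[0, -0.731, 0.23], [0, 0, -0.2735], 0.3]]'

```text
t: 43.58
tool_pos: [0.5602, -0.101, 0.3295]
orientation: [-2.522, -1.862, -0.005]
force: [0.2, 0.6, 0.1]
opening: 0.0326
```

Call:
jog_arm --commands '[[[0, -0.43, 0], [0, 0, 0], 0.3], [[0, -0.43, 0], [0, 0, 0], 0.3], [[0, -0.43, 0], [0, 0, 0], 0.3], [[0, -0.43, 0], [0, 0, 0], 0.3], [[0, -0.43, 0], [0, 0, 0], 0.3], [[0, -0.43, 0], [0, 0, 0], 0.3], [[0, -0.43, 0], [0, 0, 0], 0.3]]'

```text
t: 44.45
tool_pos: [0.5603, -0.3575, 0.3297]
orientation: [-2.521, -1.863, -0.005]
force: [0.3, 0.3, 0.2]
opening: 0.0326
```

```bash
python3 - <<'E'
from h import *
s=robot.read_state(); print(s['t'],s['tool_pos'])
C=cam('wrist'); cv2.imwrite('pics/w26.png',C['img'][:,:,::-1])
E
```

```text
44.45 [ 0.56034579 -0.35749914  0.32969427]
```

View pics/w26.png

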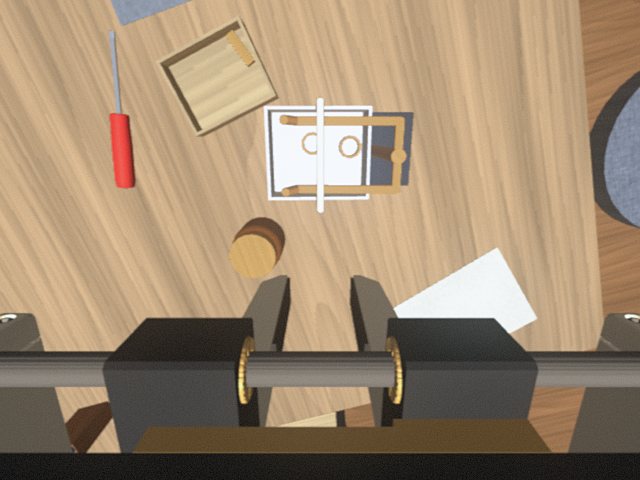

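```bash
python3 - <<'E'
from plant import robot
print(robot.close_job())
E
```

```text
the job is handed in; nothing more can be done
None
```

I cleared the bench and handed the job in at about 44 s of the 210 s allowed; no verdict came back. This start had two rings, one bar and three blocks.

- **Rings and basket:** Both rings went into the basket while it stood on the bench. It now hangs by its handle bar across both arms of the hook, level and let go. The last wrist picture shows both rings inside.
- **Brass bar:** It is in the plywood tray. It had shifted to the tray's far wall after I placed it, probably the announced knock, but it is still inside.
- **Blocks:** Each block stands in its own slot. Each stopped at the expected floor height, and all three match the overlay of correctly seated blocks.
- **Bystanders:** I kept clear of the two jars, the charcoal and the burnisher. They look unmoved in the pictures, but I did not measure their positions.

None of my checks failed. The largest disagreement between camera estimates was about 2 mm, on the block positions.

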